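# Gauge the cast-glass blocks and pack the slide-lid case

## Robot

A 6-joint arm with a two-finger parallel gripper is mounted at the origin on the work surface. World frame = base frame: x ahead of the robot, y to its left, z up, the work surface at z = 0. Lengths are in m, angles in degrees, forces in N, time in s.
With the tool pointing down it reaches from about 0.4 to 0.825 m from the base axis. Payload 7 kg.
Tool frame: the origin (TCP) lies midway between the tips of the shut fingers; the grasp point (between the pads) lies r.grip_depth behind it (r.grip_depth is the distance from the TCP to the grasp point, in m); z points along the fingers, y is the line along which they close (so a half turn about z gives the same grasp; the last joint's range is limited). The gripper opens to 88 mm and grips with 3 to 60 N. Pads are 19 mm wide; open, the fingers measure 130 mm over their backs; the gripper's body (78 mm by 193 mm) begins 47 mm behind the grasp point.
Start: joints at [-53.05, 20.546, 0.682, 0, -70.136, -16.507], TCP at [0.236, -0.632, 0.227] pointing down, gripper open.
Joint ranges: [-176.03, 176.03], [-82.01, 121.73], [-58.28, 71.71], [-173.87, 95.51], [-174.79, -0.11], [-173.66, 173.66]. Speed limits (degrees/s): [136.94, 136.94, 172.46, 180, 180, 180].

## Interface

Orientations are given as [roll, pitch, yaw] about the fixed x, y, z axes, in that order (R = Rz(yaw) Ry(pitch) Rx(roll)).
In Python, from plant import r gives the robot as it stands.
- The arm moves only by the shell command python3 drive.py 'ROWS' [OPENING] [FORCE]. ROWS is a JSON list of rows, 1 to 12 of them, each of 6 numbers: dx, dy, dz in m, then a rotation vector rx, ry, rz in degrees; each row is the pose to reach, as a shift and turn from the pose commanded when the command began, along the tool's axes at that moment; what a row does not reach only later rows make up. A row lasts 1/12 s, in which the tool goes at most 0.0417 m and 7.16 degrees, less where a joint would pass 70% of its speed; a pose out of reach is approached as far as the arm can. OPENING is the finger opening in m, set as the command begins (- or left out keeps the last). The fingers move at their own pace and stop on an object; FORCE is the grip in N (left out, the last holds). Time passes only in rows, so rows that do not move let the fingers close. It prints the time, the measured TCP pose, the force, the opening and the grip force at its end.
- r.get_state(): the state, without advancing time (a new reading comes with each control period).
- r.capture(name): name is "scene" or "top"; returns a dict with "frame" (400x640x3 uint8, red, green, blue), "z_map" (400x640 float32, m along the optical axis (not along the pixel's ray), 0 where there is no reading), "fx", "fy", "cx", "cy" (pixels), "cam_to_world" (4x4, takes a point from camera to world coordinates). Camera axes: x right, y down, z forward; pixel columns grow to the right and rows downward; lengths in m; the calibration is good to about 2 mm. A picture is of the moment at which its call begins.
- r.close_job(): hands the job in; it is judged then, once.
The state is a dict: "time_s": time; "joints": joint angles; "qd": joint speeds; "joint_torque": joint torques, N m; "tcp_pos": TCP position; "eef_rot": TCP orientation; "contact_force": force on the tool from outside, world axes, zero at the start; "moment": the same for the moment, N m; "gripper_width": finger opening in m; "gripper_force": force on a finger pad.
Only numpy, scipy, OpenCV 4.12 (cv2) and the standard library are available. Lean on these libraries where they do the work, as an engineer would, in place of code of your own. Each camera call takes 0.05 s, during which the arm holds its last target. There are 200 camera calls.

## Task

Check the cast-glass blocks with the height gauge: push each one that fits under its aluminium bridge bar and leave it lying there, flat on the table and about midway under the bar, until all the blocks that fit lie under the bar together; a block too tall for the bar goes flat in the yellow tray. Then lay the checked blocks flat, side by side, in the wooden slide-lid case and slide its cover fully shut. Some blocks may be missing today; leave the tin and the copper spool where they stand.

Things in the scene. Friction and masses are not known exactly. Their poses are not given: they have to be found in the camera images.
- ruby: dark red cast-glass block, opaque, 100 (its x) x 40 (its y) x 26 mm (its z), lies flat on the table at the start; origin: centre of the block, 13 mm above what it lies on. Long side roughly along the robot's x at the start. May be absent
- amber: orange cast-glass block, opaque, 100 (its x) x 40 (its y) x 26 mm (its z), lies flat on the table at the start; origin: centre of the block, 13 mm above what it lies on. Long side roughly along the robot's x at the start. May be absent
- green: green cast-glass block, opaque, 100 (its x) x 40 (its y) x 26 mm (its z), lies flat on the table at the start; origin: centre of the block, 13 mm above what it lies on. Long side roughly along the robot's x at the start. May be absent
- violet: violet cast-glass block, opaque, 100 (its x) x 40 (its y) x 38 mm (its z), lies flat on the table at the start; origin: centre of the block, 19 mm above what it lies on. Long side roughly along the robot's x at the start. May be absent. It is 7 mm too tall for the bridge bar
- gauge: fixed height gauge, left or right of the robot: aluminium bar along its y, 316 mm long, x from -15 to +15 mm, underside 31 and top 45 mm above the table, on two posts at y = -149 and +149 (clear span 280 mm). Red marks on the bar at y = -92, 0, +92 suggest lanes. Blocks go under along x, which points roughly away from the robot; both sides are open. Origin: on the table midway under the bar
- case: fixed wooden case, left or right of the robot: 134 (x) x 250 (y) x 42 mm, walls and floor 6 mm; the 122 x 238 mm compartment takes three blocks side by side along x (say y = -74, 0, +74). Rails at y = -130 and +130 (10 mm wide, top at 54 mm, x from -67 to +197) carry the cover. x points roughly away from the robot. Origin: on the table under the compartment's centre
- cover (a joint): flat grey-blue cover of the case, 134 x 246 x 6 mm, top 50 mm above the table; slides along the case's +x to open (away from the robot). 0 = fully shut, 0.13 m = fully open (compartment free); end stops at both; friction about 2 N; stays where it is left. It starts shut or nearly so
- cover_grip (a point): centre of the black handle ridge on the cover, 63 mm above the table; the ridge is 14 mm thick along the case's x, 90 mm long along y and 26 mm tall (50 to 76 mm above the table). With the cover shut it lies 52 mm to the robot's side (-x) of the case's centre
- tray: yellow open tray, fixed, 105 (x) x 145 (y) x 22 mm, walls and floor 4 mm; origin: on the table under its centre
- tin: low steel tin, 48 mm across, 32 mm tall, beside the yellow tray; origin: centre of underside. Bystander
- spool: copper spool, 48 mm across, 32 mm tall, beside the yellow tray; origin: centre of underside. Bystander

How it is judged (in metres and radians):
On the way, in this order (a step that is already met when the one before it is completed fails the run):
1. every present 26 mm block lies flat under the bridge bar, all together, centres within 30 mm of the bar's centre line (x of ruby in the frame of gauge between -0.03 and 0.03 m and y of ruby in the frame of gauge between -0.14 and 0.14 m and z of ruby in the frame of gauge between 0.005 and 0.018 m and x of amber in the frame of gauge between -0.03 and 0.03 m and y of amber in the frame of gauge between -0.14 and 0.14 m and z of amber in the frame of gauge between 0.005 and 0.018 m and x of green in the frame of gauge between -0.03 and 0.03 m and y of green in the frame of gauge between -0.14 and 0.14 m and z of green in the frame of gauge between 0.005 and 0.018 m), for 0.3 s.
2. every present 26 mm block lies flat in the case's compartment (x of ruby in the frame of case between -0.06 and 0.06 m and y of ruby in the frame of case between -0.118 and 0.118 m and z of ruby in the frame of case between 0.014 and 0.026 m and x of amber in the frame of case between -0.06 and 0.06 m and y of amber in the frame of case between -0.118 and 0.118 m and z of amber in the frame of case between 0.014 and 0.026 m and x of green in the frame of case between -0.06 and 0.06 m and y of green in the frame of case between -0.118 and 0.118 m and z of green in the frame of case between 0.014 and 0.026 m), for 0.2 s.
At the end, for the whole second after the job is handed in: all present 26 mm blocks lie flat on the floor of the case, the cover is shut to within 6 mm, the violet block, if present, lies flat in the yellow tray, and all are at rest (all of step 2 and x of violet in the frame of tray between -0.048 and 0.048 m and y of violet in the frame of tray between -0.068 and 0.068 m and z of violet in the frame of tray between 0.01 and 0.035 m and linear speed of each of ruby, amber, green, violet below 0.02 m/s and value of joint cover below 0.006 m); the robot touches nothing.
It fails at once if the tin is pushed more than 40 mm away or knocked over (distance of tin from where it was at the start of the episode above 0.04 m or angle between tin's own z axis and vertical above 0.6 rad).
It fails at once if the spool is pushed more than 40 mm away or knocked over (distance of spool from where it was at the start of the episode above 0.04 m or angle between spool's own z axis and vertical above 0.6 rad).
Of ruby, amber, green, violet only 3 to 4 are there at a start; the rules pass over those that are not, and their reading is None.
At some moment in a run one of ruby, amber, green, violet may be knocked a few centimetres aside while the robot is not near it.
Once in a run the grip may slacken for a moment while it holds something.
It also fails if it takes over 210 s, if anything falls off the work surface, if the arm or the gripper's body presses on something with over 40 N, if the wrist force passes 120 N, or if a joint passes its speed limit or range.

## Working session

There is one attempt and no reset: what is moved stays moved. The work goes in short steps, Python scripts to look and compute and a shell command to move; the robot and the scene stay as the last step left them, time stands still between calls to the robot, and variables do not carry over. Pictures are saved under pics/ and viewed, at most 14 in all, crops included, and the job is handed in when it is done.

```bash
ls; mkdir -p pics
python3 - <<'E'
from plant import r
import cv2,numpy as np
print(r.get_state(), r.grip_depth)
ims=[]
for n in("top","scene"):
    c=r.capture(n); ims.append(c["frame"]); np.savez(f"pics/{n}0.npz",**c)
    print(n,c["fx"],c["fy"],c["cx"],c["cy"],np.round(c["cam_to_world"],3).tolist())
    cv2.imwrite(f"pics/{n}0.png",c["frame"][...,::-1])
E
```

```text
drive.py
pics
plant.py
  5 drive.py
  3 plant.py
  8 total
{'time_s': 0.0, 'joints': array([-5.30515209e+01,  2.05931548e+01,  6.34424397e-01, -2.15975040e-02,
       -7.01363079e+01, -1.65075548e+01]), 'qd': array([-0.00687519,  0.0739746 ,  0.08347672,  0.03292094,  0.05762914,
        0.00710159]), 'joint_torque': array([ 1.41250261e-03, -5.82724857e+01,  2.93059909e+01,  6.99716270e+00,
        6.90697329e-03, -1.72044456e-04]), 'tcp_pos': array([ 0.23555701, -0.63204072,  0.22560358]), 'eef_rot': array([ 1.79903110e+02, -7.54110916e-03, -1.59566425e+02]), 'contact_force': array([ 0.59539144,  0.35604711, -0.13528889]), 'moment': array([-0.00861716,  0.00347965,  0.02269786]), 'gripper_force': 0.0, 'gripper_width': 0.08753771556808072} 0.0188
top 494.5699319491364 494.5699319491364 314.5114051489666 202.08838727052975 [[0.02, -0.983, 0.18, 0.388], [-1.0, -0.02, 0.003, -0.008], [0.0, -0.18, -0.984, 1.028], [0.0, 0.0, 0.0, 1.0]]
scene 415.5146104547229 415.5146104547229 323.1406445237957 201.20749328376334 [[-0.163, 0.808, -0.566, 1.1], [0.987, 0.126, -0.104, 0.11], [-0.013, -0.575, -0.818, 0.857], [0.0, 0.0, 0.0, 1.0]]
```
View pics/top0.png

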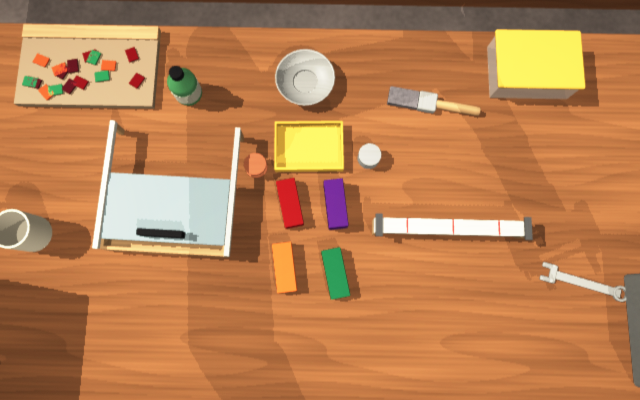

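View pics/scene0.png

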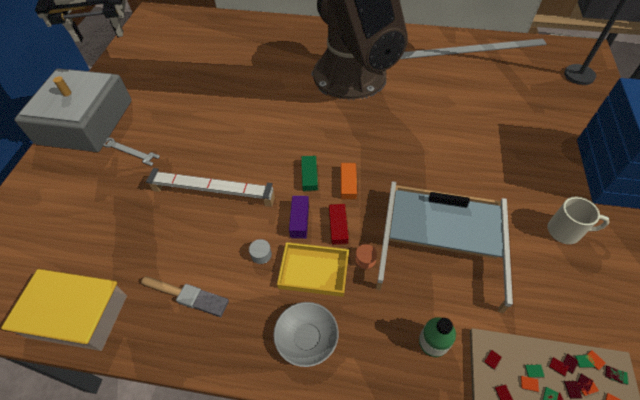

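The top view shows all four blocks: ruby at (290,203), violet (335,204), amber (284,267) and green (335,273). The gauge is on the right (378–528, 227), the case on the left with its handle at (160,233), and the tray at (309,147). The spool is at (257,165) and the tin at (370,155).

Create h.py:
```python
from plant import r
import cv2,numpy as np
H=dict(ruby=.026,amber=.026,green=.026,violet=.038)
def pts(c):
    v,u=np.mgrid[:400,:640]; z=c["z_map"].astype(float)
    p=np.stack([(u-c["cx"])/c["fx"]*z,(v-c["cy"])/c["fy"]*z,z,np.ones_like(z)],-1)@c["cam_to_world"].T
    return p[...,:3]
def cap(n="top",save=None):
    c=r.capture(n)
    if save: cv2.imwrite(f"pics/{save}.png",c["frame"][...,::-1])
    return c
def masks(c):
    h=cv2.cvtColor(c["frame"],cv2.COLOR_RGB2HSV).astype(int); a,s,v=h[...,0],h[...,1],h[...,2]
    return dict(ruby=((a<5)|(a>172))&(s>200)&(v>70),amber=(a>=9)&(a<=20)&(s>185)&(v>190),
      green=(a>50)&(a<85)&(s>150)&(v>50),violet=(a>120)&(a<155)&(s>90)&(v>50),yellow=(a>=24)&(a<=33)&(s>150)&(v>110))
def rect(p,m,lo,hi,box=(.2,.72,-.5,.5)):
    """min-area rectangle (world xy) of the largest blob of mask with heights lo..hi: x,y,yaw of long side,L,W"""
    m=m&(p[...,2]>lo)&(p[...,2]<hi)&(p[...,0]>box[0])&(p[...,0]<box[1])&(p[...,1]>box[2])&(p[...,1]<box[3])
    n,l,st,_=cv2.connectedComponentsWithStats(m.astype(np.uint8))
    if n<2:return None
    k=1+st[1:,4].argmax(); q=p[l==k][:,:2].astype(np.float32)
    (x,y),(w,g),a=cv2.minAreaRect(q*1000)
    if w<g: w,g,a=g,w,a+90
    return np.round([x/1000,y/1000,(a+90)%180-90,w,g,q.shape[0],np.median(p[l==k][:,2])*1000],3)
def blocks(c=None,names=H):
    c=c or cap(); p=pts(c); M=masks(c)
    return {n:rect(p,M[n],H[n]-.009,H[n]+.03) for n in names}
def go(x,y,z,yaw=None):
    """tool-frame shift/turn to a world TCP pose"""
    s=r.get_state(); t=s["tcp_pos"]; Y=np.radians(s["eef_rot"][2]); d=np.array([x,y,z])-t
    tx=np.array([np.cos(Y),np.sin(Y)]); ty=np.array([np.sin(Y),-np.cos(Y)])
    dy=0 if yaw is None else -((yaw-np.degrees(Y)+180)%360-180)
    print("go",np.round([d[:2]@tx,d[:2]@ty,-d[2],dy],4),"at",np.round(t,4),np.round(s["eef_rot"],1),"q6",np.round(s["joints"][5],0))
```

Run:
```python
from h import *
c=dict(np.load("pics/top0.npz")); p=pts(c)
for k,v in blocks(c).items(): print(k,v)
print("tray",rect(p,masks(c)["yellow"],.012,.04,(.3,.75,-.2,.2)))
h=cv2.cvtColor(c["frame"],cv2.COLOR_RGB2HSV).astype(int)
w=(h[...,1]<60)&(h[...,2]>170)
print("bar",rect(p,w,.036,.06,(.2,.6,-.6,-.05)))
print("marks/full",rect(p,np.ones_like(w),.036,.06,(.2,.6,-.6,-.11)))
print("handle",rect(p,h[...,2]<60,.06,.09,(.2,.6,.1,.6)))
cov=(h[...,1]<70)&(h[...,2]>120)
print("cover",rect(p,cov,.042,.053,(.2,.6,.1,.6)))
for n,(u,v) in dict(rail1t=(113,125),rail1b=(97,245),rail2t=(238,131),rail2b=(230,253),case_bl=(108,250),case_br=(223,254),spool=(257,163),tin=(370,154),bowl=(305,55),bowlb=(305,103),p1=(378,225),p2=(528,228),m=(453,227)).items(): print(n,np.round(p[v,u],3))
```

```text
ruby [5.71000e-01 4.70000e-02 1.25820e+01 1.00734e+02 3.89110e+01 9.01000e+02
 2.47130e+01]
amber [4.3800e-01 5.4000e-02 8.4420e+00 9.9838e+01 3.9483e+01 9.4000e+02
 2.4933e+01]
green [ 4.2800e-01 -4.9000e-02  1.2548e+01  9.6137e+01  3.8040e+01  9.0600e+02
  2.4900e+01]
violet [ 5.69000e-01 -4.80000e-02  7.33800e+00  1.00669e+02  3.97590e+01
  9.42000e+02  3.68220e+01]
tray [ 6.95000e-01  1.00000e-02 -8.81670e+01  1.43258e+02  1.05337e+02
  3.22000e+02  2.08050e+01]
bar [ 5.2300e-01 -3.2900e-01  8.8879e+01  8.9073e+01  3.0543e+01  6.6400e+02
  4.4130e+01]
marks/full [ 5.24000e-01 -2.82000e-01  8.97550e+01  3.14842e+02  4.58800e+01
  2.52500e+03  4.43940e+01]
handle [4.9600e-01 2.9400e-01 8.7605e+01 8.8339e+01 1.2458e+01 3.0300e+02
 7.4557e+01]
cover [5.33000e-01 2.94000e-01 8.77200e+01 2.70983e+02 1.43564e+02 7.26200e+03
 4.88560e+01]
rail1t [0.721 0.415 0.051]
rail1b [0.472 0.422 0.052]
rail2t [0.712 0.155 0.053]
rail2b [0.466 0.168 0.001]
case_bl [0.466 0.415 0.017]
case_br [0.46  0.175 0.041]
spool [0.651 0.116 0.03 ]
tin [ 0.675 -0.119  0.031]
bowl [0.9   0.022 0.019]
bowlb [0.787 0.02  0.025]
p1 [ 0.524 -0.133  0.049]
p2 [ 0.524 -0.434  0.044]
m [ 0.523 -0.283  0.047]
```

Run:
```python
import cv2
a=cv2.imread("pics/top0.png")[115:265,85:335]; cv2.imwrite("pics/cr0.png",cv2.resize(a,(800,480),interpolation=cv2.INTER_CUBIC))
```

```text
(no output)
```

View pics/cr0.png

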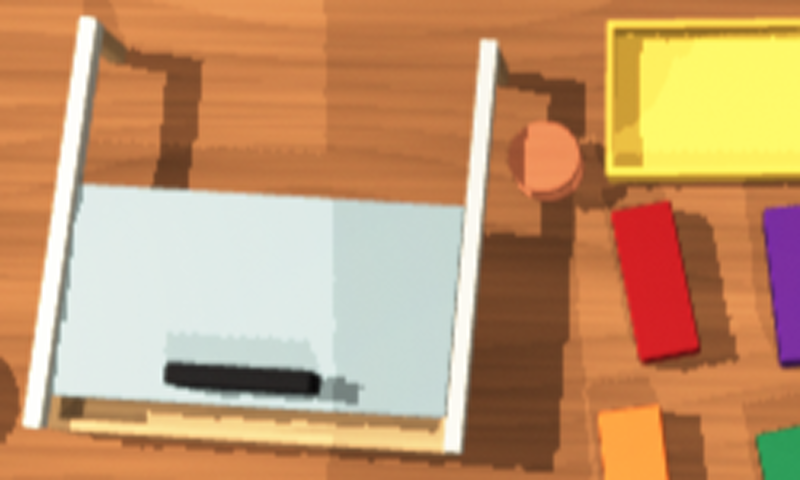

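Run:
```python
from h import *
c=dict(np.load("pics/top0.npz")); p=pts(c)
h=cv2.cvtColor(c["frame"],cv2.COLOR_RGB2HSV).astype(int)
m=(h[...,1]<70)&(h[...,2]>120)&(p[...,2]>.0505)&(p[...,2]<.06)
for b in ((.44,.74,.39,.45),(.44,.74,.14,.19)): print("rail",rect(p,m,.0,.1,b))
go(.4007,-.055,.12,-167.5)
```

```text
rail [ 5.98000e-01  4.21000e-01 -2.18400e+00  2.63358e+02  1.25380e+01
  6.25000e+02  5.27780e+01]
rail [ 5.88000e-01  1.66000e-01 -2.18800e+00  2.64082e+02  1.84030e+01
  6.20000e+02  5.29190e+01]
go [-0.3562  0.4831  0.1057  7.9357] at [ 0.2356 -0.6321  0.2257] [ 179.9   -0.  -159.6] q6 -17.0
```

```bash
python3 drive.py '[[-0.01,0.015,0,0,0,0],[-0.03,0.04,0,0,0,2],[-0.05,0.07,0,0,0,4],[-0.07,0.1,0.01,0,0,6],[-0.09,0.13,0.02,0,0,8],[-0.11,0.16,0.03,0,0,8],[-0.13,0.19,0.04,0,0,8],[-0.15,0.22,0.05,0,0,8],[-0.17,0.25,0.06,0,0,8],[-0.2,0.28,0.07,0,0,8],[-0.22,0.31,0.08,0,0,8],[-0.24,0.34,0.09,0,0,8]]' 0.07 30; python3 -c "
from h import *
go(.4007,-.055,.12,-167.5)"
```

```text
time_s: 1.1
tcp_pos: [0.342, -0.2283, 0.1361]
eef_rot: [-180.0, 0.0, -167.6]
contact_force: [0.3, 0.4, 0.0]
gripper_width: 0.0699
gripper_force: 0.0
go [-0.0947  0.1566  0.0161 -0.065 ] at [ 0.342  -0.2283  0.1361] [-180.     0.  -167.6] q6 -72.0
```

```bash
python3 drive.py '[[-0.02,0.03,0,0,0,0],[-0.04,0.06,0.01,0,0,0],[-0.06,0.09,0.016,0,0,0],[-0.08,0.125,0.016,0,0,0],[-0.0947,0.1566,0.016,0,0,0],[-0.0947,0.1566,0.016,0,0,0],[-0.0947,0.1566,0.016,0,0,0]]'; python3 -c "
from h import *
print(blocks())
go(.4007,-.055,.004,-167.5)"
```

```text
time_s: 1.68
tcp_pos: [0.4009, -0.055, 0.1205]
eef_rot: [180.0, -0.0, -167.3]
contact_force: [-0.1, -0.5, 0.0]
gripper_width: 0.0705
gripper_force: 0.0
{'ruby': array([5.7100e-01, 4.7000e-02, 1.2915e+01, 9.9978e+01, 3.9200e+01,
       9.0000e+02, 2.4781e+01]), 'amber': array([4.6500e-01, 5.8000e-02, 8.6510e+00, 4.3709e+01, 3.9371e+01,
       3.8200e+02, 2.4902e+01]), 'green': None, 'violet': array([ 5.6900e-01, -4.8000e-02,  7.5820e+00,  9.9849e+01,  3.9528e+01,
        9.3900e+02,  3.6799e+01])}
go [-0.0005  0.001   0.1164  0.0796] at [ 0.4004 -0.056   0.1204] [ 180.    -0.  -167.4] q6 -98.0
```

Accurate. Descend, grip, lift.

```bash
python3 drive.py '[[0,0,0.03,0,0,0],[0,0,0.06,0,0,0],[0,0,0.09,0,0,0],[0,0,0.105,0,0,0],[0,0,0.115,0,0,0],[0,0,0.115,0,0,0]]'; python3 drive.py '[[0,0,0,0,0,0],[0,0,0,0,0,0],[0,0,0,0,0,0],[0,0,0,0,0,0],[0,0,0,0,0,0]]' 0.02 40;  python3 drive.py '[[0,0,-0.02,0,0,0],[0,0,-0.04,0,0,0],[0,0,-0.05,0,0,0],[0,0,-0.05,0,0,0]]';python3 -c "
from h import *
go(.43,-.190,.06,-180)"
```

```text
time_s: 2.23
tcp_pos: [0.3985, -0.0585, 0.0036]
eef_rot: [-180.0, -0.3, -167.7]
contact_force: [-1.3, 0.2, 0.1]
gripper_width: 0.0698
gripper_force: 0.0
time_s: 2.65
tcp_pos: [0.401, -0.0567, 0.0062]
eef_rot: [180.0, 0.1, -167.6]
contact_force: [0.5, -0.3, 0.6]
gripper_width: 0.0422
gripper_force: 0.0
time_s: 2.98
tcp_pos: [0.4019, -0.0563, 0.0577]
eef_rot: [180.0, 0.3, -167.5]
contact_force: [0.5, -0.6, -1.9]
gripper_width: 0.0395
gripper_force: 40.0
go [ 1.50000e-03 -1.36700e-01 -2.30000e-03  1.24734e+01] at [ 0.4019 -0.0563  0.0577] [ 180.     0.3 -167.5] q6 -98.0
```

```bash
python3 drive.py '[[0,-0.02,0,0,0,2],[0,-0.05,0,0,0,5],[0,-0.08,0,0,0,8],[0.005,-0.11,0,0,0,12.5],[0.01,-0.137,0,0,0,12.5],[0.01,-0.137,0,0,0,12.5],[0.01,-0.137,0,0,0,12.5]]'; python3 -c "
from h import *
print(blocks(cap('top','a1')), blocks(cap('scene','a1s'),['green']))
go(.412,-.190,.006,-180.3)"
```

```text
time_s: 3.57
tcp_pos: [0.4193, -0.1938, 0.0545]
eef_rot: [180.0, -0.1, 179.8]
contact_force: [-0.0, 0.5, -1.9]
gripper_width: 0.0398
gripper_force: 40.0
{'ruby': array([5.7100e-01, 4.7000e-02, 1.2561e+01, 9.9498e+01, 3.9186e+01,
       8.6500e+02, 2.4870e+01]), 'amber': array([ 6.4500e-01, -5.0000e-02,  8.7002e+01,  2.0800e+00,  0.0000e+00,
        2.0000e+00,  1.8288e+01]), 'green': None, 'violet': array([ 5.6900e-01, -4.8000e-02,  7.2220e+00,  9.9051e+01,  3.9559e+01,
        9.1000e+02,  3.6913e+01])} {'green': array([ 0.501, -0.174, 85.424,  2.739,  0.   ,  2.   , 52.581])}
go [0.0076 0.0025 0.0488 0.2033] at [ 0.4196 -0.1925  0.0548] [ 1.800e+02 -1.000e-01  1.799e+02] q6 -90.0
```

View pics/a1s.png

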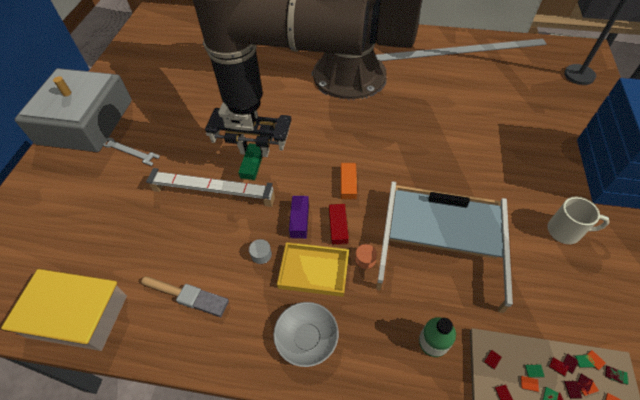

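```bash
python3 drive.py '[[0.0076,0,0.015,0,0,0],[0.0076,0,0.03,0,0,0],[0.0076,0,0.04,0,0,0],[0.0076,0,0.045,0,0,0],[0.0076,0,0.045,0,0,0]]'; sed -i 's/(s>150)&(v>50),violet/(s>130)\&(v>25),violet/' h.py; python3 -c "
from h import *
c=cap('scene');p=pts(c);g=masks(c)['green']&(p[...,0]>.38)&(p[...,0]<.6)&(p[...,1]<-.1)&(p[...,1]>-.3)
q=p[g]
for a in np.arange(.40,.52,.01):
  w=q[(q[:,0]>a)&(q[:,0]<a+.01)]
  if len(w): print(round(a,2),len(w),np.round([w[:,2].max(),w[:,1].min(),w[:,1].max()],3))
go(.412,-.190,.006,-180.3)"
```

```text
time_s: 4.08
tcp_pos: [0.4123, -0.1917, 0.0101]
eef_rot: [-180.0, -0.1, -179.9]
contact_force: [0.1, -0.7, -2.4]
gripper_width: 0.0393
gripper_force: 40.0
0.4 22 [ 0.027 -0.209 -0.18 ]
0.41 43 [ 0.031 -0.21  -0.174]
0.42 46 [ 0.028 -0.21  -0.17 ]
0.43 48 [ 0.028 -0.208 -0.169]
0.44 48 [ 0.028 -0.209 -0.168]
0.45 54 [ 0.085 -0.209 -0.16 ]
0.46 53 [ 0.028 -0.21  -0.169]
0.47 48 [ 0.028 -0.208 -0.17 ]
0.48 54 [ 0.029 -0.209 -0.169]
0.49 26 [ 0.028 -0.209 -0.169]
go [0.0007 0.0018 0.0044 0.3432] at [ 0.4127 -0.1918  0.0104] [ 180.   -0. -180.] q6 -90.0
```

```bash
python3 drive.py '[[0,0.0015,0.002,0,0,0],[-0.015,0.0015,0.002,0,0,0],[-0.03,0.0015,0.002,0,0,0],[-0.045,0.0015,0.002,0,0,0],[-0.06,0.0015,0.002,0,0,0],[-0.072,0.0015,0.002,0,0,0],[-0.072,0.0015,0.002,0,0,0],[-0.072,0.0015,0.002,0,0,0]]'; python3 drive.py '[[0,0,0.001,0,0,0],[0,0,0.001,0,0,0],[0,0,0.001,0,0,0],[0,0,0.001,0,0,0]]' 0.056;  python3 drive.py '[[0.01,0,0,0,0,0],[0.02,0,-0.03,0,0,0],[0.02,0,-0.06,0,0,0],[0.02,0,-0.09,0,0,0],[0.02,0,-0.12,0,0,0],[0.02,0,-0.12,0,0,0]]'; python3 -c "
from h import *
print(blocks(cap('top','a2')))
for n in ('top','scene'):
  c=cap(n);p=pts(c);g=masks(c)['green']&(p[...,0]>.38)&(p[...,0]<.6)&(p[...,1]<-.1)&(p[...,1]>-.3)&(p[...,2]<.032)&(p[...,2]>.015)
  print(np.round([p[g].min(0),p[g].max(0)],3))
go(.41,.05,.12,-171.5)"
```

```text
time_s: 4.8
tcp_pos: [0.4869, -0.191, 0.0092]
eef_rot: [-180.0, 0.2, 180.0]
contact_force: [3.2, 0.5, 2.4]
gripper_width: 0.0394
gripper_force: 40.0
time_s: 5.13
tcp_pos: [0.484, -0.1912, 0.0074]
eef_rot: [180.0, -0.0, 179.9]
contact_force: [1.0, -0.3, 0.2]
gripper_width: 0.0552
gripper_force: 0.0
time_s: 5.63
tcp_pos: [0.4671, -0.1918, 0.1332]
eef_rot: [-179.9, 0.5, -180.0]
contact_force: [0.8, -0.1, 0.2]
gripper_width: 0.0558
gripper_force: 0.0
{'ruby': None, 'amber': array([ 6.4400e-01, -3.6000e-02, -8.8131e+01,  4.2040e+00,  1.6600e-01,
        3.0000e+00,  1.9926e+01]), 'green': None, 'violet': None}Traceback (most recent call last):
  File "<string>", line 6, in <module>
    print(np.round([p[g].min(0),p[g].max(0)],3))
                    ~~~~~~~~^^^
    return umr_minimum(a, axis, None, out, keepdims, initial, where)
ValueError: zero-size array to reduction operation minimum which has no identity
```

View pics/a2.png

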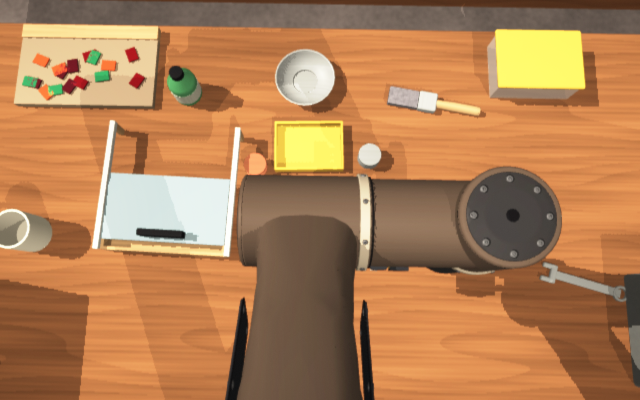

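The arm hides the blocks from the top camera in this pose, so I'll check from the next one. Amber is next.

```bash
python3 -c "
from h import *
go(.409,.05,.12,-171.5)"
```

```text
go [ 0.056   0.2411  0.0087 -8.578 ] at [ 0.4647 -0.1912  0.1287] [180.    0.2 179.9] q6 -90.0
```

```bash
python3 drive.py '[[0.005,0.02,0,0,0,0],[0.01,0.05,0,0,0,-2],[0.02,0.08,0,0,0,-4],[0.03,0.11,0,0,0,-6],[0.04,0.14,0,0,0,-8.5],[0.05,0.17,0,0,0,-8.5],[0.056,0.2,0.005,0,0,-8.5],[0.056,0.22,0.009,0,0,-8.5],[0.056,0.241,0.009,0,0,-8.5],[0.056,0.241,0.009,0,0,-8.5],[0.056,0.241,0.009,0,0,-8.5]]' 0.07; python3 -c "
from h import *
print(blocks(cap('top','a3')), blocks(cap('scene')))
c=cap();p=pts(c);g=masks(c)['green']&(p[...,0]>.38)&(p[...,0]<.6)&(p[...,1]<-.1)&(p[...,1]>-.3)&(p[...,2]<.034)&(p[...,2]>.015)
print(np.round([p[g].min(0),p[g].max(0)],3))
go(.409,.05,.005,-171.5)"
```

```text
time_s: 6.65
tcp_pos: [0.4079, 0.05, 0.1174]
eef_rot: [-180.0, -0.1, -171.4]
contact_force: [0.1, -0.1, -0.1]
gripper_width: 0.0699
gripper_force: 0.0
{'ruby': array([5.7000e-01, 4.7000e-02, 1.2596e+01, 9.9734e+01, 3.8938e+01,
       8.9700e+02, 2.4732e+01]), 'amber': None, 'green': array([ 4.8800e-01, -1.9000e-01, -2.4300e-01,  4.3009e+01,  3.9190e+01,
        4.1700e+02,  2.4958e+01]), 'violet': array([ 5.6900e-01, -4.8000e-02,  7.2080e+00,  9.9609e+01,  3.9593e+01,
        9.3700e+02,  3.6828e+01])} {'ruby': array([5.76000e-01, 4.80000e-02, 1.27580e+01, 1.00015e+02, 3.86590e+01,
       5.77000e+02, 2.42770e+01]), 'amber': array([4.4200e-01, 5.6000e-02, 7.8950e+00, 9.5720e+01, 3.3225e+01,
       3.3300e+02, 2.4227e+01]), 'green': array([  0.554,  -0.188, -88.01 ,  41.012,  32.497, 188.   ,  23.855]), 'violet': array([ 5.75000e-01, -4.60000e-02,  7.27000e+00,  1.00168e+02,
        4.01140e+01,  6.09000e+02,  3.62640e+01])}
[[ 0.466 -0.21   0.016]
 [ 0.564 -0.17   0.03 ]]
go [-0.0008  0.0009  0.1129 -0.0929] at [0.4083 0.049  0.1179] [-1.800e+02 -1.000e-01 -1.716e+02] q6 -116.0
```

```bash
python3 drive.py '[[0,0,0.03,0,0,0],[0,0,0.06,0,0,0],[0,0,0.09,0,0,0],[0,0,0.105,0,0,0],[0,0,0.111,0,0,0],[0,0,0.111,0,0,0]]'; python3 drive.py '[[0,0,0,0,0,0],[0,0,0,0,0,0],[0,0,0,0,0,0],[0,0,0,0,0,0],[0,0,0,0,0,0],[0,0,0,0,0,0],[0,0,0,0,0,0],[0,0,0,0,0,0]]' 0.02 40;  python3 drive.py '[[0,0,-0.02,0,0,0],[0,0,-0.04,0,0,0],[0,0,-0.07,0,0,0],[0,0,-0.07,0,0,0]]';python3 -c "
from h import *
go(.41,-.283,.07,-180.3)"
```

```text
time_s: 7.3
tcp_pos: [0.408, 0.0485, 0.0063]
eef_rot: [-179.9, -0.2, -171.6]
contact_force: [0.6, -0.8, 0.6]
gripper_width: 0.0701
gripper_force: 0.0
time_s: 7.97
tcp_pos: [0.4094, 0.0501, 0.0082]
eef_rot: [180.0, 0.1, -171.5]
contact_force: [-1.8, -0.1, 7.4]
gripper_width: 0.0396
gripper_force: 40.0
time_s: 8.3
tcp_pos: [0.4112, 0.051, 0.0817]
eef_rot: [179.9, 0.4, -171.5]
contact_force: [1.2, 0.3, -2.5]
gripper_width: 0.0393
gripper_force: 40.0
go [ 0.0506 -0.3302  0.0117  8.808 ] at [0.4112 0.051  0.0817] [ 179.9    0.4 -171.5] q6 -116.0
```

```bash
python3 drive.py '[[0.003,-0.02,0,0,0,0],[0.007,-0.05,0,0,0,2],[0.012,-0.08,0,0,0,4],[0.017,-0.11,0,0,0,6],[0.021,-0.14,0,0,0,8.8],[0.026,-0.17,0,0,0,8.8],[0.03,-0.2,0,0,0,8.8],[0.035,-0.23,0,0,0,8.8],[0.04,-0.26,0,0,0,8.8],[0.044,-0.29,0,0,0,8.8],[0.049,-0.32,0,0,0,8.8],[0.0506,-0.33,0,0,0,8.8]]'; python3 drive.py '[[0,0,0.01,0,0,0],[0,0,0.03,0,0,0],[0,0,0.05,0,0,0],[0,0,0.055,0,0,0],[0,0,0.055,0,0,0]]'
cat >> h.py <<'E'
def ext(n,cam="scene",box=(.38,.66,-.42,-.1)):
    c=cap(cam);p=pts(c);g=masks(c)[n]&(p[...,0]>box[0])&(p[...,0]<box[1])&(p[...,1]>box[2])&(p[...,1]<box[3])&(p[...,2]>.015)&(p[...,2]<.06)
    print(n,cam,np.round(np.percentile(p[g],[1,99],axis=0),3).tolist(),g.sum())
E
python3 -c "
from h import *
ext('amber'); go(.41,-.283,.008,-180.3)"
```

```text
time_s: 9.3
tcp_pos: [0.4069, -0.2868, 0.0769]
eef_rot: [-180.0, -0.0, 179.5]
contact_force: [-0.1, -0.7, -1.9]
gripper_width: 0.0397
gripper_force: 40.0
time_s: 9.72
tcp_pos: [0.4057, -0.2835, 0.0209]
eef_rot: [179.9, -0.2, 179.6]
contact_force: [-0.5, 0.2, -2.9]
gripper_width: 0.0397
gripper_force: 40.0
amber scene [[0.438, -0.275, 0.034], [0.447, -0.265, 0.041]] 12
go [-0.0032  0.0007  0.0141 -0.0381] at [ 0.4068 -0.2837  0.0221] [ 1.800e+02 -1.000e-01  1.797e+02] q6 -78.0
```

```bash
python3 drive.py '[[0,0,0.007,0,0,0],[0,0,0.013,0,0,0],[-0.015,0,0.013,0,0,0],[-0.03,0,0.013,0,0,0],[-0.045,0,0.013,0,0,0],[-0.06,0,0.013,0,0,0],[-0.078,0,0.013,0,0,0],[-0.078,0,0.013,0,0,0],[-0.078,0,0.013,0,0,0]]'; python3 drive.py '[[0,0,0,0,0,0],[0,0,0,0,0,0],[0,0,0,0,0,0],[0,0,0,0,0,0]]' 0.056;  python3 drive.py '[[0.01,0,0,0,0,0],[0.02,0,-0.03,0,0,0],[0.02,0,-0.06,0,0,0],[0.02,0,-0.09,0,0,0],[0.02,0,-0.12,0,0,0],[0.02,0,-0.12,0,0,0]]'; python3 -c "
from h import *
go(.541,.0405,.13,-167.4)"
```

```text
time_s: 10.52
tcp_pos: [0.4864, -0.2844, 0.0096]
eef_rot: [-180.0, 0.0, 179.7]
contact_force: [0.0, 0.6, -4.0]
gripper_width: 0.0396
gripper_force: 40.0
time_s: 10.85
tcp_pos: [0.4853, -0.2846, 0.01]
eef_rot: [-180.0, 0.0, 179.6]
contact_force: [-0.2, -0.3, -0.7]
gripper_width: 0.0546
gripper_force: 0.0
time_s: 11.35
tcp_pos: [0.4678, -0.2857, 0.1358]
eef_rot: [-179.8, 0.5, 179.7]
contact_force: [1.6, -0.5, 1.1]
gripper_width: 0.0557
gripper_force: 0.0
go [-7.1500e-02  3.2650e-01  5.8000e-03 -1.2902e+01] at [ 0.4678 -0.2857  0.1358] [-179.8    0.5  179.7] q6 -80.0
```

```bash
python3 drive.py '[[-0.005,0.02,0,0,0,0],[-0.01,0.05,0,0,0,-2],[-0.02,0.085,0,0,0,-5],[-0.03,0.12,0,0,0,-8],[-0.04,0.155,0,0,0,-11],[-0.05,0.19,0,0,0,-13],[-0.06,0.225,0,0,0,-13],[-0.07,0.26,0,0,0,-13],[-0.0715,0.295,0,0,0,-13],[-0.0715,0.3265,0,0,0,-13],[-0.0715,0.3265,0,0,0,-13],[-0.0715,0.3265,0.01,0,0,-13]]' 0.066; python3 -c "
from h import *
ext('amber','top');ext('green','top');print(blocks(None,['violet']),blocks(cap('scene'),['ruby','violet']))
go(.5415,.0405,.006,-167.4)"
```

```text
time_s: 12.35
tcp_pos: [0.5396, 0.0433, 0.1207]
eef_rot: [180.0, 0.2, -167.2]
contact_force: [-0.6, 0.1, 0.6]
gripper_width: 0.0658
gripper_force: 0.0
amber top [[0.465, -0.303, 0.02], [0.563, -0.265, 0.029]] 520
green top [[0.467, -0.209, 0.021], [0.563, -0.17, 0.029]] 583
{'violet': array([ 5.3100e-01, -5.3000e-02, -8.8455e+01,  3.8800e+01,  2.6178e+01,
        2.0800e+02,  3.6700e+01])} {'ruby': array([5.76000e-01, 4.80000e-02, 1.26900e+01, 1.00289e+02, 3.80670e+01,
       5.71000e+02, 2.42760e+01]), 'violet': array([ 5.74000e-01, -4.60000e-02,  7.17800e+00,  1.00596e+02,
        4.01570e+01,  6.16000e+02,  3.61800e+01])}
go [-0.0033 -0.0006  0.1129 -0.0257] at [0.5381 0.0404 0.1189] [-1.800e+02 -1.000e-01 -1.674e+02] q6 -103.0
```

Amber and green are both well under the bar, and ruby hasn't moved.

```bash
python3 drive.py '[[-0.003,0,0.03,0,0,0],[-0.003,0,0.06,0,0,0],[-0.003,0,0.09,0,0,0],[-0.003,0,0.105,0,0,0],[-0.003,0,0.111,0,0,0],[-0.003,0,0.111,0,0,0]]'; python3 drive.py '[[0,0,0,0,0,0],[0,0,0,0,0,0],[0,0,0,0,0,0],[0,0,0,0,0,0],[0,0,0,0,0,0],[0,0,0,0,0,0],[0,0,0,0,0,0],[0,0,0,0,0,0]]' 0.02 40;  python3 drive.py '[[0,0,-0.02,0,0,0],[0,0,-0.05,0,0,0],[0,0,-0.08,0,0,0],[0,0,-0.1,0,0,0],[0,0,-0.1,0,0,0]]';python3 -c "
from h import *
go(.41,-.374,.1,-180.3)"
```

```text
time_s: 13.05
tcp_pos: [0.541, 0.041, 0.0073]
eef_rot: [-180.0, -0.2, -167.4]
contact_force: [0.4, 0.1, 0.6]
gripper_width: 0.066
gripper_force: 0.0
time_s: 13.72
tcp_pos: [0.5424, 0.0424, 0.0096]
eef_rot: [-180.0, 0.1, -167.3]
contact_force: [-2.9, -1.4, 5.5]
gripper_width: 0.0396
gripper_force: 39.8
time_s: 14.13
tcp_pos: [0.5442, 0.0432, 0.1131]
eef_rot: [180.0, 0.4, -167.3]
contact_force: [1.3, -0.6, -2.8]
gripper_width: 0.0394
gripper_force: 39.8
go [ 0.2226 -0.3776  0.0131 12.9938] at [0.5442 0.0432 0.1131] [ 180.     0.4 -167.3] q6 -102.0
```

```bash
python3 drive.py '[[0.01,-0.02,0,0,0,0],[0.03,-0.05,0,0,0,3],[0.045,-0.08,0,0,0,6],[0.06,-0.11,0,0,0,9],[0.08,-0.14,0,0,0,12],[0.1,-0.17,0,0,0,13],[0.12,-0.2,0,0,0,13],[0.14,-0.23,0,0,0,13],[0.155,-0.26,0,0,0,13],[0.17,-0.29,0,0,0,13],[0.19,-0.32,0,0,0,13],[0.21,-0.35,0,0,0,13]]'; python3 drive.py '[[0.005,-0.01,0,0,0,0],[0.013,-0.024,0.02,0,0,0],[0.013,-0.024,0.05,0,0,0],[0.013,-0.024,0.07,0,0,0],[0.013,-0.024,0.08,0,0,0],[0.013,-0.024,0.08,0,0,0]]'
python3 -c "
from h import *
ext('ruby'); go(.41,-.374,.009,-180.3)"
```

```text
time_s: 15.13
tcp_pos: [0.4123, -0.3461, 0.1077]
eef_rot: [179.9, -0.1, 179.6]
contact_force: [0.6, -0.3, -2.5]
gripper_width: 0.0398
gripper_force: 39.8
time_s: 15.63
tcp_pos: [0.3983, -0.368, 0.0258]
eef_rot: [179.9, -0.3, 179.6]
contact_force: [-0.7, -0.0, -2.0]
gripper_width: 0.0396
gripper_force: 39.8
ruby scene [[0.392, -0.387, 0.023], [0.482, -0.346, 0.043]] 381
go [-0.0104 -0.0054  0.0185 -0.0406] at [ 0.3996 -0.3685  0.0275] [179.9  -0.2 179.7] q6 -68.0
```

```bash
python3 drive.py '[[0,-0.003,0.01,0,0,0],[0,-0.003,0.0175,0,0,0],[-0.015,-0.003,0.0175,0,0,0],[-0.03,-0.003,0.0175,0,0,0],[-0.045,-0.003,0.0175,0,0,0],[-0.06,-0.003,0.0175,0,0,0],[-0.075,-0.003,0.0175,0,0,0],[-0.085,-0.003,0.0175,0,0,0],[-0.085,-0.003,0.0175,0,0,0],[-0.085,-0.003,0.0175,0,0,0]]'; python3 drive.py '[[0,0,0,0,0,0],[0,0,0,0,0,0],[0,0,0,0,0,0],[0,0,0,0,0,0]]' 0.056;  python3 drive.py '[[0.01,0,0,0,0,0],[0.02,0,-0.03,0,0,0],[0.02,0,-0.06,0,0,0],[0.02,0,-0.09,0,0,0],[0.02,0,-0.12,0,0,0],[0.02,0,-0.12,0,0,0]]'; python3 -c "
from h import *
print(blocks(None,['violet']),blocks(cap('scene','b1'),['ruby','violet']))
ext('ruby','top')
go(.569,-.048,.13,-172.6)"
```

```text
time_s: 16.52
tcp_pos: [0.4856, -0.3723, 0.0109]
eef_rot: [180.0, 0.0, 179.7]
contact_force: [-0.1, 0.4, -3.3]
gripper_width: 0.0399
gripper_force: 39.8
time_s: 16.85
tcp_pos: [0.4853, -0.3728, 0.0115]
eef_rot: [-180.0, 0.0, 179.6]
contact_force: [-0.3, 0.3, 0.9]
gripper_width: 0.0551
gripper_force: 0.0
time_s: 17.35
tcp_pos: [0.4676, -0.3743, 0.1378]
eef_rot: [-179.7, 0.5, 179.7]
contact_force: [0.4, -0.7, 0.7]
gripper_width: 0.0562
gripper_force: 0.0
{'violet': array([ 5.69000e-01, -4.80000e-02,  7.39300e+00,  1.00397e+02,
        3.99810e+01,  9.42000e+02,  3.67280e+01])} {'ruby': array([  0.554,  -0.371,  89.056,  41.437,  30.05 , 158.   ,  24.175]), 'violet': array([ 5.7500e-01, -4.6000e-02,  7.3320e+00,  1.0142e+02,  4.0133e+01,
        6.0700e+02,  3.6216e+01])}Traceback (most recent call last):
  File "<string>", line 4, in <module>
    ext('ruby','top')
    ~~~^^^^^^^^^^^^^^
  File "h.py", line 36, in ext
    print(n,cam,np.round(np.percentile(p[g],[1,99],axis=0),3).tolist(),g.sum())
                         ~~~~~~~~~~~~~^^^^^^^^^^^^^^^^^^^^
    return _quantile_unchecked(
        a, q, axis, out, overwrite_input, method, keepdims, weights)
    return _ureduce(a,
                    func=_quantile_ureduce_func,
    ...<5 lines>...
                    overwrite_input=overwrite_input,
                    method=method)
    r = func(a, **kwargs)
    result = _quantile(arr,
                       quantiles=q,
    ...<2 lines>...
                       out=out,
                       weights=wgt)
    slices_having_nans = np.isnan(arr[-1, ...])
                                  ~~~^^^^^^^^^
IndexError: index -1 is out of bounds for axis 0 with size 0
```

```bash
python3 -c "
from h import *
go(.569,-.048,.13,-172.6)"
```

```text
go [-1.0210e-01  3.2500e-01  1.3000e-03 -7.7854e+00] at [ 0.4647 -0.3723  0.1313] [180.    0.  179.6] q6 -70.0
```

```bash
python3 drive.py '[[-0.005,0.02,0,0,0,0],[-0.015,0.05,0,0,0,-2],[-0.025,0.085,0,0,0,-5],[-0.035,0.12,0,0,0,-7.8],[-0.05,0.155,0,0,0,-7.8],[-0.06,0.19,0,0,0,-7.8],[-0.07,0.225,0,0,0,-7.8],[-0.08,0.26,0,0,0,-7.8],[-0.09,0.295,0,0,0,-7.8],[-0.102,0.325,0,0,0,-7.8],[-0.102,0.325,0,0,0,-7.8],[-0.102,0.325,0,0,0,-7.8]]' 0.066; python3 -c "
from h import *
for n in ('ruby','amber','green'): ext(n,'top')
print(blocks(cap('scene'),['violet']))
go(.569,-.048,.012,-172.6)"
```

```text
time_s: 18.5
tcp_pos: [0.5688, -0.0467, 0.1294]
eef_rot: [-180.0, -0.2, -172.4]
contact_force: [-0.1, 0.1, 0.2]
gripper_width: 0.0664
gripper_force: 0.0
ruby top [[0.466, -0.391, 0.017], [0.563, -0.351, 0.029]] 610
amber top [[0.465, -0.303, 0.018], [0.563, -0.264, 0.029]] 482
green top [[0.467, -0.209, 0.02], [0.563, -0.171, 0.029]] 585
{'violet': array([ 5.74000e-01, -4.70000e-02,  8.15300e+00,  1.00582e+02,
        4.01600e+01,  6.10000e+02,  3.62410e+01])}
go [-0.0006  0.001   0.1184 -0.0185] at [ 0.5686 -0.0491  0.1304] [-1.800e+02 -1.000e-01 -1.726e+02] q6 -97.0
```

All three blocks are under the bar, with centres near x=0.514 against the bar's 0.524. Next I grip violet and turn it for the tray.

```bash
python3 drive.py '[[0,0.001,0.03,0,0,0],[0,0.001,0.06,0,0,0],[0,0.001,0.09,0,0,0],[0,0.001,0.105,0,0,0],[0,0.001,0.117,0,0,0],[0,0.001,0.117,0,0,0]]'; python3 drive.py '[[0,0,0,0,0,0],[0,0,0,0,0,0],[0,0,0,0,0,0],[0,0,0,0,0,0],[0,0,0,0,0,0],[0,0,0,0,0,0],[0,0,0,0,0,0],[0,0,0,0,0,0]]' 0.02 40;  python3 drive.py '[[0,0,-0.02,0,0,0],[0,0,-0.05,0,0,0],[0,0,-0.08,0,0,-6],[0,0,-0.1,0,0,-12],[0,0,-0.1,0,0,-19],[0,0,-0.1,0,0,-26],[0,0,-0.1,0,0,-33],[0,0,-0.1,0,0,-40],[0,0,-0.1,0,0,-47],[0,0,-0.1,0,0,-54],[0,0,-0.1,0,0,-61],[0,0,-0.1,0,0,-68]]';python3 -c "
from h import *
go(.695,.010,.1,-88.2)"
```

```text
time_s: 19.2
tcp_pos: [0.5669, -0.0487, 0.0113]
eef_rot: [-180.0, -0.3, -172.7]
contact_force: [-0.3, -0.0, 0.2]
gripper_width: 0.0659
gripper_force: 0.0
time_s: 19.87
tcp_pos: [0.5699, -0.0472, 0.0151]
eef_rot: [-180.0, 0.1, -172.5]
contact_force: [-1.0, -0.8, 6.4]
gripper_width: 0.0397
gripper_force: 40.0
time_s: 20.87
tcp_pos: [0.5685, -0.047, 0.1135]
eef_rot: [179.9, 0.0, -104.2]
contact_force: [0.5, 0.3, -2.4]
gripper_width: 0.0397
gripper_force: 40.0
go [-8.63000e-02 -1.08600e-01  1.35000e-02 -1.60264e+01] at [ 0.5685 -0.047   0.1135] [ 179.9    0.  -104.2] q6 -29.0
```

```bash
python3 drive.py '[[-0.01,-0.01,0,0,0,-4],[-0.03,-0.04,0,0,0,-9],[-0.05,-0.065,0,0,0,-16],[-0.07,-0.09,0,0,0,-16],[-0.086,-0.1085,0,0,0,-16],[-0.086,-0.1085,0.02,0,0,-16],[-0.086,-0.1085,0.03,0,0,-16],[-0.086,-0.1085,0.03,0,0,-16],[-0.086,-0.1085,0.03,0,0,-16]]'; python3 -c "
from h import *
c=cap('scene','b2');print(rect(pts(c),masks(c)['violet'],.07,.15,(.4,.9,-.2,.2)))
go(.695,.010,.021,-88.2)"
```

```text
time_s: 21.62
tcp_pos: [0.6944, 0.0084, 0.0829]
eef_rot: [179.8, -0.0, -88.6]
contact_force: [-0.1, 0.9, -2.6]
gripper_width: 0.0398
gripper_force: 40.0
[6.96000e-01 5.10000e-02 5.79400e+00 4.11090e+01 2.12120e+01 1.89000e+02
 1.03493e+02]
go [-1.500e-03  2.000e-04  6.310e-02 -3.586e-01] at [0.6953 0.0085 0.0841] [179.9  -0.  -88.6] q6 -15.0
```

View pics/b2.png

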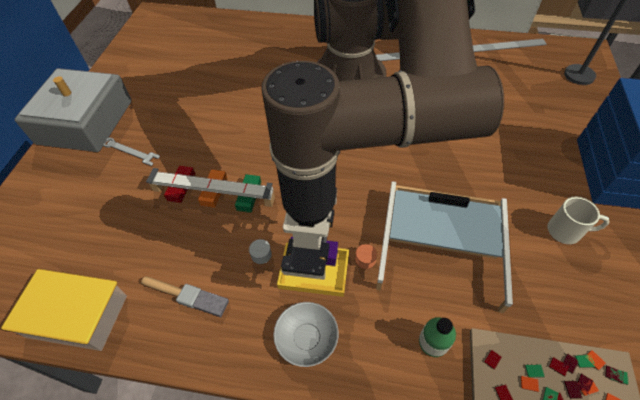

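Violet is centred over the tray and turned along it, and the three blocks can be seen under the bar. Lower and release.

```bash
python3 drive.py '[[-0.001,0,0.02,0,0,0],[-0.001,0,0.04,0,0,0],[-0.001,0,0.052,0,0,0],[-0.001,0,0.058,0,0,0],[-0.001,0,0.063,0,0,0],[-0.001,0,0.063,0,0,0]]'; python3 drive.py '[[0,0,0,0,0,0],[0,0,0,0,0,0],[0,0,0,0,0,0],[0,0,0,0,0,0]]' 0.048;  python3 drive.py '[[0,0,-0.01,0,0,0],[0,0,-0.03,0,0,0],[0,0,-0.06,0,0,0],[0,0,-0.09,0,0,0],[0,0,-0.12,0,0,0],[0,0,-0.12,0,0,0]]'; python3 -c "
from h import *
c=cap('scene');print(rect(pts(c),masks(c)['violet'],.03,.15,(.4,.9,-.2,.2)))
go(.463,.296,.13,-182.2)"
```

```text
time_s: 22.17
tcp_pos: [0.6958, 0.0097, 0.0209]
eef_rot: [180.0, -0.0, -88.6]
contact_force: [0.8, -0.4, -4.1]
gripper_width: 0.0393
gripper_force: 40.0
time_s: 22.5
tcp_pos: [0.6967, 0.01, 0.0223]
eef_rot: [-179.9, 0.0, -88.5]
contact_force: [0.7, 0.5, 0.2]
gripper_width: 0.0481
gripper_force: 0.0
time_s: 23.0
tcp_pos: [0.6997, 0.0101, 0.1499]
eef_rot: [-179.3, 0.0, -88.5]
contact_force: [1.8, 0.1, 1.9]
gripper_width: 0.0478
gripper_force: 0.0
[ 7.0000e-01  1.3000e-02 -8.7527e+01  9.8453e+01  4.0171e+01  4.9300e+02
  3.9927e+01]
go [-2.91800e-01  2.28000e-01  1.69000e-02  9.36808e+01] at [0.6985 0.0102 0.1469] [-1.795e+02  1.000e-01 -8.850e+01] q6 -15.0
```

```bash
python3 -c "
from h import *
c=cap('top');h=cv2.cvtColor(c['frame'],cv2.COLOR_RGB2HSV);print(rect(pts(c),h[...,2]<60,.06,.09,(.44,.7,.2,.4)))
go(.496,.294,.13,-92.2)"
```

```text
None
go [-0.2889  0.1938  0.0143  3.6521] at [0.697  0.0101 0.1443] [-1.797e+02  1.000e-01 -8.850e+01] q6 -15.0
```

```bash
python3 drive.py '[[-0.015,0.01,0,0,0,0],[-0.045,0.03,0,0,0,2],[-0.075,0.05,0,0,0,3.6],[-0.105,0.07,0,0,0,3.6],[-0.135,0.09,0,0,0,3.6],[-0.165,0.11,0,0,0,3.6],[-0.195,0.13,0,0,0,3.6],[-0.225,0.15,0,0,0,3.6],[-0.25,0.17,0.01,0,0,3.6],[-0.275,0.185,0.01,0,0,3.6],[-0.289,0.194,0.01,0,0,3.6],[-0.289,0.194,0.01,0,0,3.6]]' 0.06; python3 -c "
from h import *
c=cap('scene','c1');h=cv2.cvtColor(c['frame'],cv2.COLOR_RGB2HSV);print(rect(pts(c),h[...,2]<60,.06,.085,(.44,.7,.2,.4)))
for n in ('ruby','amber','green'): ext(n,'top')
go(.496,.294,.055,-92.2)"
```

```text
time_s: 24.1
tcp_pos: [0.4927, 0.296, 0.1306]
eef_rot: [180.0, -0.0, -92.0]
contact_force: [-0.3, -0.5, 0.6]
gripper_width: 0.0602
gripper_force: 0.0
[5.0100e-01 2.9600e-01 8.8398e+01 8.8472e+01 1.8699e+01 3.1100e+02
 7.2848e+01]
ruby top [[0.464, -0.391, 0.017], [0.563, -0.351, 0.029]] 629
amber top [[0.465, -0.303, 0.015], [0.563, -0.263, 0.029]] 239
green top [[0.467, -0.209, 0.02], [0.563, -0.171, 0.029]] 587
go [-0.0009 -0.0012  0.0758  0.0219] at [0.4948 0.2932 0.1308] [180.   -0.  -92.2] q6 -52.0
```

```bash
python3 drive.py '[[0,0,0.03,0,0,0],[0,0,0.06,0,0,0],[0,0,0.07,0,0,0],[0,0,0.074,0,0,0],[0,0,0.074,0,0,0]]'; python3 drive.py '[[0,0,0,0,0,0],[0,0,0,0,0,0],[0,0,0,0,0,0],[0,0,0,0,0,0],[0,0,0,0,0,0],[0,0,0,0,0,0],[0,0,0,0,0,0],[0,0,0,0,0,0],[0,0,0,0,0,0]]' 0 20;  python3 drive.py '[[0,-0.01,0,0,0,0],[0,-0.025,0,0,0,0],[0,-0.04,0,0,0,0],[0,-0.055,0,0,0,0],[0,-0.07,0,0,0,0],[0,-0.085,0,0,0,0],[0,-0.1,0,0,0,0],[0,-0.107,0,0,0,0],[0,-0.107,0,0,0,0],[0,-0.107,0,0,0,0]]'; python3 -c "
from h import *
c=cap('scene','c2');h=cv2.cvtColor(c['frame'],cv2.COLOR_RGB2HSV);print(rect(pts(c),h[...,2]<60,.06,.085,(.44,.7,.2,.4)))
go(.496,.294,.055,-92.2)"
```

```text
time_s: 24.72
tcp_pos: [0.4949, 0.2929, 0.0565]
eef_rot: [179.9, -0.1, -92.2]
contact_force: [-0.0, -0.4, -0.2]
gripper_width: 0.0598
gripper_force: 0.0
time_s: 25.47
tcp_pos: [0.495, 0.294, 0.0574]
eef_rot: [-180.0, 0.0, -92.1]
contact_force: [1.5, -0.8, 3.2]
gripper_width: 0.0137
gripper_force: 20.0
time_s: 26.3
tcp_pos: [0.6027, 0.2898, 0.0574]
eef_rot: [-179.9, 0.0, -92.2]
contact_force: [1.6, -1.6, 4.2]
gripper_width: 0.0138
gripper_force: 20.0
[ 0.604  0.259 88.749 22.741 14.392 69.    71.113]
go [-0.0002  0.1063  0.0024  0.0302] at [0.6023 0.2897 0.0574] [-179.9    0.   -92.2] q6 -45.0
```

View pics/c2.png

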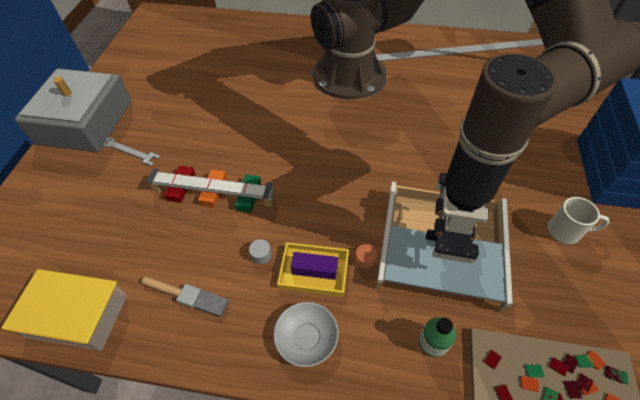

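The compartment is open and violet lies in the tray. I nudge the cover to its stop, release, and go to green.

```bash
python3 drive.py '[[0,-0.002,0,0,0,0],[0,-0.004,0,0,0,0],[0,-0.004,0,0,0,0]]'; python3 drive.py '[[0,0,0,0,0,0],[0,0,0,0,0,0],[0,0,0,0,0,0],[0,0,-0.02,0,0,0],[0,0,-0.05,0,0,0],[0,0,-0.08,0,0,7],[0,0,-0.1,0,0,14],[0,0,-0.1,0,0,21],[0,0,-0.1,0,0,28],[0,0,-0.1,0,0,35],[0,0,-0.1,0,0,42],[0,0,-0.1,0,0,49]]' 0.056; python3 -c "
from h import *
go(.480,-.191,.15,-180.3)"
```

```text
time_s: 26.6
tcp_pos: [0.6051, 0.2896, 0.0574]
eef_rot: [180.0, -0.0, -92.1]
contact_force: [-0.8, -2.5, 6.2]
gripper_width: 0.0136
gripper_force: 20.0
time_s: 27.6
tcp_pos: [0.605, 0.2897, 0.1566]
eef_rot: [180.0, -0.0, -141.5]
contact_force: [-0.4, -0.2, 0.3]
gripper_width: 0.0562
gripper_force: 0.0
go [ 3.97100e-01 -2.98300e-01  6.60000e-03  3.88021e+01] at [0.605  0.2897 0.1566] [ 180.    -0.  -141.5] q6 -94.0
```

```bash
python3 drive.py '[[0.015,-0.01,0,0,0,5],[0.045,-0.035,0,0,0,12],[0.075,-0.055,0,0,0,19],[0.105,-0.08,0,0,0,26],[0.14,-0.105,0,0,0,32],[0.17,-0.13,0,0,0,38.5],[0.2,-0.15,0,0,0,38.5],[0.23,-0.175,0,0,0,38.5],[0.265,-0.2,0,0,0,38.5],[0.295,-0.22,0,0,0,38.5],[0.325,-0.245,0,0,0,38.5],[0.355,-0.265,0,0,0,38.5]]'; python3 drive.py '[[0.028,-0.022,0,0,0,0],[0.042,-0.033,0,0,0,0],[0.042,-0.033,0,0,0,0],[0.042,-0.033,0,0,0,0]]'; python3 -c "
from h import *
for n in ('amber','ruby'): ext(n,'top')
go(.482,-.190,.008,-180.3)"
```

```text
time_s: 28.6
tcp_pos: [0.4944, -0.141, 0.157]
eef_rot: [180.0, 0.0, -179.6]
contact_force: [1.5, -0.5, -0.6]
gripper_width: 0.0559
gripper_force: 0.0
time_s: 28.93
tcp_pos: [0.4527, -0.173, 0.1572]
eef_rot: [180.0, 0.0, -179.7]
contact_force: [0.1, -0.5, -0.5]
gripper_width: 0.0561
gripper_force: 0.0Traceback (most recent call last):
  File "<string>", line 3, in <module>
    for n in ('amber','ruby'): ext(n,'top')
                               ~~~^^^^^^^^^
  File "h.py", line 36, in ext
    print(n,cam,np.round(np.percentile(p[g],[1,99],axis=0),3).tolist(),g.sum())
                         ~~~~~~~~~~~~~^^^^^^^^^^^^^^^^^^^^
    return _quantile_unchecked(
        a, q, axis, out, overwrite_input, method, keepdims, weights)
    return _ureduce(a,
                    func=_quantile_ureduce_func,
    ...<5 lines>...
                    overwrite_input=overwrite_input,
                    method=method)
    r = func(a, **kwargs)
    result = _quantile(arr,
                       quantiles=q,
    ...<2 lines>...
                       out=out,
                       weights=wgt)
    slices_having_nans = np.isnan(arr[-1, ...])
                                  ~~~^^^^^^^^^
IndexError: index -1 is out of bounds for axis 0 with size 0
```

```bash
sed -i 's/    print(n,cam,np/    if g.sum()<5: return print(n,"hidden")\n    print(n,cam,np/' h.py; python3 drive.py '[[-0.01,-0.006,0.01,0,0,0],[-0.025,-0.014,0.04,0,0,0],[-0.025,-0.014,0.07,0,0,0],[-0.025,-0.014,0.07,0,0,0],[-0.025,-0.014,0.07,0,0,0]]'; python3 -c "
from h import *
for n in ('amber','ruby','green'): ext(n,'scene')
go(.482,-.190,.008,-180.3)"
```

```text
time_s: 29.4
tcp_pos: [0.4779, -0.1858, 0.0859]
eef_rot: [-180.0, -0.2, -179.6]
contact_force: [0.3, 0.5, 0.7]
gripper_width: 0.0561
gripper_force: 0.0
amber scene [[0.511, -0.3, 0.021], [0.565, -0.268, 0.027]] 28
ruby scene [[0.469, -0.389, 0.017], [0.569, -0.351, 0.027]] 250
green scene [[0.471, -0.208, 0.016], [0.57, -0.169, 0.027]] 315
go [-0.0022 -0.0039  0.0807  0.7157] at [ 0.4798 -0.1861  0.0887] [-1.800e+02  1.000e-01 -1.796e+02] q6 -90.0
```

Nothing has moved. Descend, grip, pull out, set down, regrip at the centre.

```bash
Z='[0,0,0,0,0,0]'; python3 drive.py '[[-0.002,-0.004,0.03,0,0,0.7],[-0.002,-0.004,0.06,0,0,0.7],[-0.002,-0.004,0.072,0,0,0.7],[-0.002,-0.004,0.079,0,0,0.7],[-0.002,-0.004,0.079,0,0,0.7]]'; python3 drive.py '[[0,0,0,0,0,0],[0,0,0,0,0,0],[0,0,0,0,0,0],[0,0,0,0,0,0],[0,0,0,0,0,0],[0,0,0,0,0,0],[0,0,0,0,0,0]]' 0.02 30;  python3 drive.py '[[0.01,0,0,0,0,0],[0.025,0,0,0,0,0],[0.04,0,0,0,0,0],[0.055,0,0,0,0,0],[0.07,0,0,0,0,0],[0.08,0,0,0,0,0],[0.08,0,0,0,0,0]]'; python3 drive.py '[[0,0,0,0,0,0],[0,0,0,0,0,0],[0,0,0,0,0,0],[-0.015,0,0,0,0,0],[-0.03,0,0,0,0,0],[-0.03,0,0,0,0,0]]' 0.052; python3 drive.py '[[0,0,0,0,0,0],[0,0,0,0,0,0],[0,0,0,0,0,0],[0,0,0,0,0,0],[0,0,0,0,0,0],[0,0,0,0,0,0],[0,0,0,0,0,0]]' 0.02 45; python3 -c "
from h import *
for n in ('amber','ruby','green'): ext(n,'scene')
go(.528,.294-.072,.12,-182.2)"
```

```text
time_s: 29.97
tcp_pos: [0.4807, -0.1903, 0.0081]
eef_rot: [-180.0, -0.0, 179.7]
contact_force: [-0.2, -0.9, 0.1]
gripper_width: 0.0557
gripper_force: 0.0
time_s: 30.55
tcp_pos: [0.4816, -0.1905, 0.0094]
eef_rot: [-180.0, 0.1, 179.7]
contact_force: [-1.2, 1.3, 7.1]
gripper_width: 0.0397
gripper_force: 30.0
time_s: 31.13
tcp_pos: [0.4002, -0.1901, 0.0094]
eef_rot: [-180.0, 0.2, 179.7]
contact_force: [-2.2, 1.8, 14.0]
gripper_width: 0.0392
gripper_force: 30.0
time_s: 31.63
tcp_pos: [0.4335, -0.1903, 0.0082]
eef_rot: [-180.0, 0.1, 179.7]
contact_force: [1.1, 0.5, 0.8]
gripper_width: 0.0518
gripper_force: 0.0
time_s: 32.22
tcp_pos: [0.4304, -0.1901, 0.008]
eef_rot: [180.0, -0.0, 179.6]
contact_force: [-0.5, 0.4, -2.3]
gripper_width: 0.0393
gripper_force: 45.0
amber scene [[0.47, -0.3, 0.02], [0.565, -0.265, 0.027]] 130
ruby scene [[0.469, -0.39, 0.016], [0.568, -0.349, 0.027]] 280
green scene [[0.396, -0.208, 0.016], [0.489, -0.168, 0.028]] 355
go [-0.0949  0.4127 -0.1119  1.8403] at [ 0.4305 -0.1901  0.0081] [180.   -0.  179.6] q6 -91.0
```

```bash
python3 drive.py '[[0,0,-0.015,0,0,0],[0,0,-0.04,0,0,0],[-0.005,0.02,-0.08,0,0,0],[-0.015,0.06,-0.11,0,0,1.8],[-0.025,0.1,-0.11,0,0,1.8],[-0.035,0.14,-0.11,0,0,1.8],[-0.045,0.18,-0.11,0,0,1.8],[-0.055,0.22,-0.11,0,0,1.8],[-0.065,0.26,-0.11,0,0,1.8],[-0.075,0.3,-0.11,0,0,1.8],[-0.083,0.34,-0.11,0,0,1.8],[-0.09,0.38,-0.11,0,0,1.8]]'; python3 drive.py '[[-0.003,0.02,0,0,0,0],[-0.003,0.032,0,0,0,0],[-0.003,0.032,0.02,0,0,0],[-0.003,0.032,0.04,0,0,0],[-0.003,0.032,0.04,0,0,0],[-0.003,0.032,0.04,0,0,0]]'; python3 -c "
from h import *
ext('green','scene',(.4,.7,.1,.45)); ext('green','top',(.4,.7,.1,.45))
c=cap('scene','d1');print(rect(pts(c),masks(c)['green'],.05,.12,(.4,.7,.1,.45)))
go(.523,.222,.016,-182.2)"
```

```text
time_s: 33.37
tcp_pos: [0.5219, 0.1858, 0.118]
eef_rot: [180.0, -0.0, 177.9]
contact_force: [1.2, 0.1, -2.2]
gripper_width: 0.0396
gripper_force: 45.0
time_s: 33.87
tcp_pos: [0.5252, 0.2144, 0.0773]
eef_rot: [-179.9, -0.1, 177.8]
contact_force: [0.3, 0.6, -1.2]
gripper_width: 0.0393
gripper_force: 45.0
green hidden
green hidden
[ 5.4900e-01  2.1500e-01 -3.4600e+00  7.3569e+01  4.0208e+01  5.2300e+02
  9.5524e+01]
go [0.0041 0.0063 0.0634 0.0239] at [0.5268 0.2156 0.0794] [1.799e+02 1.000e-01 1.778e+02] q6 -134.0
```

View pics/d1.png

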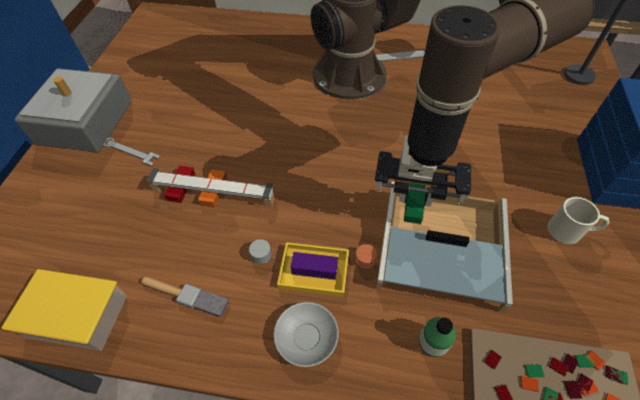

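```bash
python3 drive.py '[[0.004,0.008,0.01,0,0,0],[0.004,0.008,0.03,0,0,0],[0.004,0.008,0.045,0,0,0],[0.004,0.008,0.055,0,0,0],[0.004,0.008,0.063,0,0,0],[0.004,0.008,0.063,0,0,0]]';  python3 drive.py '[[0,0,0,0,0,0],[0,0,0.001,0,0,0],[0,0,0.001,0,0,0]]'; python3 drive.py '[[0,0,0,0,0,0],[0,0,0,0,0,0],[0,0,0,0,0,0],[0,0,0,0,0,0]]' 0.045;  python3 drive.py '[[0,0,-0.01,0,0,0],[0,0,-0.03,0,0,0],[0,0,-0.06,0,0,0],[0,0,-0.09,0,0,0],[0,0,-0.12,0,0,0],[0,0,-0.12,0,0,0]]'; python3 -c "
from h import *
c=cap('scene');print(rect(pts(c),masks(c)['green'],.02,.04,(.4,.7,.1,.45)))
for n in ('amber','ruby'): ext(n,'scene')
go(.482,-.284,.13,-180.3)"
```

```text
time_s: 34.52
tcp_pos: [0.5224, 0.2238, 0.0144]
eef_rot: [-180.0, -0.0, 177.9]
contact_force: [-0.4, 0.6, -2.1]
gripper_width: 0.0396
gripper_force: 45.0
time_s: 34.77
tcp_pos: [0.5227, 0.2239, 0.0145]
eef_rot: [180.0, 0.0, 177.8]
contact_force: [0.9, 1.0, -2.0]
gripper_width: 0.0396
gripper_force: 45.0
time_s: 35.1
tcp_pos: [0.5227, 0.2239, 0.0144]
eef_rot: [180.0, 0.0, 177.8]
contact_force: [-0.9, 0.6, 0.0]
gripper_width: 0.045
gripper_force: 0.0
time_s: 35.6
tcp_pos: [0.5255, 0.2256, 0.1414]
eef_rot: [179.7, 0.5, 177.9]
contact_force: [1.0, 1.4, 0.9]
gripper_width: 0.045
gripper_force: 0.0
[ 5.2900e-01  2.2400e-01 -2.6620e+00  9.3328e+01  3.7274e+01  5.1400e+02
  3.0462e+01]
amber scene [[0.487, -0.301, 0.022], [0.565, -0.266, 0.027]] 62
ruby scene [[0.47, -0.39, 0.015], [0.568, -0.349, 0.027]] 273
go [ 0.0212 -0.509   0.0049 -1.866 ] at [0.5224 0.2238 0.1349] [179.9   0.  177.8] q6 -135.0
```

Green is flat in the case (top at 30 mm). Amber is next.

```bash
python3 drive.py '[[0,-0.02,0,0,0,0],[0.002,-0.06,0,0,0,-1.9],[0.004,-0.1,0,0,0,-1.9],[0.006,-0.14,0,0,0,-1.9],[0.008,-0.18,0,0,0,-1.9],[0.01,-0.22,0,0,0,-1.9],[0.012,-0.26,0,0,0,-1.9],[0.014,-0.3,0,0,0,-1.9],[0.016,-0.34,0,0,0,-1.9],[0.018,-0.38,0,0,0,-1.9],[0.02,-0.42,0,0,0,-1.9],[0.021,-0.46,0,0,0,-1.9]]' 0.056; python3 drive.py '[[0,-0.03,0.01,0,0,0],[0,-0.048,0.04,0,0,0],[0,-0.048,0.05,0,0,0],[0,-0.048,0.05,0,0,0]]'; python3 -c "
from h import *
for n in ('amber','ruby'): ext(n,'scene')
go(.482,-.284,.008,-180.3)"
```

```text
time_s: 36.75
tcp_pos: [0.4827, -0.2369, 0.1331]
eef_rot: [180.0, -0.1, 179.7]
contact_force: [0.8, 0.6, 0.2]
gripper_width: 0.0558
gripper_force: 0.0
time_s: 37.08
tcp_pos: [0.4806, -0.2834, 0.08]
eef_rot: [179.9, -0.4, 179.6]
contact_force: [-0.4, 0.7, -0.6]
gripper_width: 0.0563
gripper_force: 0.0
amber scene [[0.471, -0.3, 0.02], [0.562, -0.266, 0.028]] 92
ruby scene [[0.471, -0.39, 0.016], [0.569, -0.352, 0.027]] 246
go [ 0.0013 -0.0012  0.0754  0.0467] at [ 0.4833 -0.2828  0.0834] [ 1.800e+02 -1.000e-01  1.797e+02] q6 -80.0
```

```bash
python3 drive.py '[[0.001,-0.001,0.03,0,0,0],[0.001,-0.001,0.06,0,0,0],[0.001,-0.001,0.07,0,0,0],[0.001,-0.001,0.075,0,0,0],[0.001,-0.001,0.075,0,0,0]]'; python3 drive.py '[[0,0,0,0,0,0],[0,0,0,0,0,0],[0,0,0,0,0,0],[0,0,0,0,0,0],[0,0,0,0,0,0],[0,0,0,0,0,0],[0,0,0,0,0,0]]' 0.02 30;  python3 drive.py '[[0.01,0,0,0,0,0],[0.025,0,0,0,0,0],[0.04,0,0,0,0,0],[0.055,0,0,0,0,0],[0.07,0,0,0,0,0],[0.08,0,0,0,0,0],[0.08,0,0,0,0,0]]'; python3 drive.py '[[0,0,0,0,0,0],[0,0,0,0,0,0],[0,0,0,0,0,0],[-0.015,0,0,0,0,0],[-0.032,0,0,0,0,0],[-0.032,0,0,0,0,0]]' 0.052; python3 drive.py '[[0,0,0,0,0,0],[0,0,0,0,0,0],[0,0,0,0,0,0],[0,0,0,0,0,0],[0,0,0,0,0,0],[0,0,0,0,0,0],[0,0,0,0,0,0]]' 0.02 45; python3 -c "
from h import *
ext('amber','scene')
go(.526,.294,.12,-182.2)"
```

```text
time_s: 37.6
tcp_pos: [0.4832, -0.2835, 0.0092]
eef_rot: [-180.0, -0.1, 179.8]
contact_force: [0.2, 0.4, 1.0]
gripper_width: 0.0558
gripper_force: 0.0
time_s: 38.18
tcp_pos: [0.4838, -0.2843, 0.0104]
eef_rot: [-180.0, 0.1, 179.8]
contact_force: [-0.8, 2.9, 7.6]
gripper_width: 0.0396
gripper_force: 30.0
time_s: 38.77
tcp_pos: [0.4023, -0.2842, 0.0104]
eef_rot: [-180.0, 0.1, 179.7]
contact_force: [-2.0, -1.6, 12.0]
gripper_width: 0.0397
gripper_force: 30.0
time_s: 39.27
tcp_pos: [0.4378, -0.2843, 0.0091]
eef_rot: [-180.0, 0.1, 179.8]
contact_force: [0.9, -0.7, -0.1]
gripper_width: 0.0519
gripper_force: 0.0
time_s: 39.85
tcp_pos: [0.4346, -0.2839, 0.0089]
eef_rot: [180.0, -0.0, 179.7]
contact_force: [-0.1, 0.3, -3.5]
gripper_width: 0.0394
gripper_force: 45.0
amber scene [[0.467, -0.277, 0.021], [0.477, -0.264, 0.026]] 14
go [-0.0887  0.5783 -0.111   1.9363] at [ 0.4347 -0.2839  0.009 ] [180.   -0.  179.7] q6 -79.0
```

```bash
python3 drive.py '[[0,0,-0.015,0,0,0],[0,0,-0.04,0,0,0],[-0.005,0.02,-0.07,0,0,0],[-0.01,0.06,-0.08,0,0,1.9],[-0.015,0.1,-0.09,0,0,1.9],[-0.02,0.14,-0.1,0,0,1.9],[-0.025,0.18,-0.11,0,0,1.9],[-0.03,0.22,-0.11,0,0,1.9],[-0.035,0.26,-0.11,0,0,1.9],[-0.04,0.3,-0.11,0,0,1.9],[-0.045,0.34,-0.11,0,0,1.9],[-0.05,0.38,-0.11,0,0,1.9]]'; python3 drive.py '[[-0.005,0.04,0,0,0,0],[-0.015,0.08,0,0,0,0],[-0.025,0.12,0,0,0,0],[-0.035,0.155,0,0,0,0],[-0.04,0.185,0,0,0,0],[-0.04,0.195,0.01,0,0,0],[-0.04,0.195,0.03,0,0,0],[-0.04,0.195,0.04,0,0,0],[-0.04,0.195,0.04,0,0,0]]'; python3 -c "
from h import *
c=cap('scene','d2');print(rect(pts(c),masks(c)['amber'],.05,.12,(.4,.7,.1,.45)))
go(.528,.294,.016,-182.2)"
```

```text
time_s: 40.9
tcp_pos: [0.4862, 0.0979, 0.1193]
eef_rot: [180.0, 0.0, 177.9]
contact_force: [1.3, -1.1, -2.5]
gripper_width: 0.0394
gripper_force: 45.0
time_s: 41.65
tcp_pos: [0.5319, 0.2875, 0.0759]
eef_rot: [-179.8, -0.3, 177.8]
contact_force: [-1.6, -0.7, -3.0]
gripper_width: 0.0398
gripper_force: 45.0
[ 0.571  0.299  7.731 11.609  8.813 19.    91.427]
go [0.005  0.0061 0.0616 0.0218] at [0.5328 0.2877 0.0776] [-179.8   -0.2  177.8] q6 -139.0
```

```bash
python3 drive.py '[[0.005,0.0065,0.01,0,0,0],[0.005,0.0065,0.03,0,0,0],[0.005,0.0065,0.045,0,0,0],[0.005,0.0065,0.055,0,0,0],[0.005,0.0065,0.061,0,0,0],[0.005,0.0065,0.061,0,0,0],[0.005,0.0065,0.061,0,0,0]]';  python3 drive.py '[[0,0,0,0,0,0],[0,0,0,0,0,0],[0,0,0,0,0,0],[0,0,0,0,0,0]]' 0.045;  python3 drive.py '[[0,0,-0.01,0,0,0],[0,0,-0.03,0,0,0],[0,0,-0.06,0,0,0],[0,0,-0.09,0,0,0],[0,0,-0.12,0,0,0],[0,0,-0.12,0,0,0]]'; python3 -c "
from h import *
c=cap('scene');p=pts(c);M=masks(c)
for n in ('green','amber'):print(rect(p,M[n],.02,.04,(.4,.7,.18,.45)))
ext('ruby','scene')
go(.482,-.372,.13,-180.3)"
```

```text
time_s: 42.28
tcp_pos: [0.5295, 0.296, 0.0185]
eef_rot: [180.0, 0.0, 177.8]
contact_force: [-0.1, -0.7, -1.8]
gripper_width: 0.0398
gripper_force: 45.0
time_s: 42.62
tcp_pos: [0.5297, 0.2963, 0.019]
eef_rot: [179.9, 0.1, 177.8]
contact_force: [-0.2, -0.7, -0.3]
gripper_width: 0.0451
gripper_force: 0.0
time_s: 43.12
tcp_pos: [0.5322, 0.298, 0.1459]
eef_rot: [179.6, 0.5, 177.9]
contact_force: [1.9, 1.3, 0.2]
gripper_width: 0.0448
gripper_force: 0.0
[ 5.2900e-01  2.2400e-01 -2.2320e+00  9.6503e+01  3.7049e+01  5.1000e+02
  3.0453e+01]
[ 5.2700e-01  2.9700e-01 -7.1700e-01  8.7246e+01  3.5339e+01  4.5400e+02
  3.0479e+01]
ruby scene [[0.471, -0.391, 0.016], [0.568, -0.35, 0.027]] 277
go [ 0.0227 -0.6699  0.0107 -1.8548] at [0.5299 0.2966 0.1407] [179.8   0.2 177.8] q6 -140.0
```

Amber is flat in the middle lane. Ruby is last.

```bash
python3 drive.py '[[0,-0.02,0,0,0,0],[0.002,-0.06,0,0,0,-1.9],[0.004,-0.1,0,0,0,-1.9],[0.006,-0.14,0,0,0,-1.9],[0.008,-0.18,0,0,0,-1.9],[0.01,-0.22,0,0,0,-1.9],[0.012,-0.26,0,0,0,-1.9],[0.014,-0.3,0,0,0,-1.9],[0.016,-0.34,0,0,0,-1.9],[0.018,-0.38,0,0,0,-1.9],[0.02,-0.42,0,0,0,-1.9],[0.021,-0.46,0,0,0,-1.9]]' 0.056; python3 drive.py '[[0,-0.04,0,0,0,0],[0,-0.08,0,0,0,0],[0,-0.12,0,0,0,0],[0,-0.16,0,0,0,0],[0,-0.19,0,0,0,0],[0,-0.208,0.02,0,0,0],[0,-0.208,0.05,0,0,0],[0,-0.208,0.05,0,0,0]]'; python3 -c "
from h import *
for n in ('ruby',): ext(n,'scene')
go(.482,-.371,.008,-180.3)"
```

```text
time_s: 44.22
tcp_pos: [0.4891, -0.1651, 0.1374]
eef_rot: [180.0, -0.1, 179.7]
contact_force: [2.0, 0.6, -0.2]
gripper_width: 0.056
gripper_force: 0.0
time_s: 44.88
tcp_pos: [0.4852, -0.3704, 0.0816]
eef_rot: [179.7, -0.5, 179.5]
contact_force: [-1.0, 1.3, -1.9]
gripper_width: 0.0559
gripper_force: 0.0
ruby scene [[0.471, -0.39, 0.017], [0.568, -0.349, 0.027]] 266
go [ 0.0044 -0.0006  0.0764 -0.073 ] at [ 0.4864 -0.3704  0.0844] [179.8  -0.4 179.6] q6 -71.0
```

```bash
python3 drive.py '[[0.004,-0.001,0.03,0,0,0],[0.004,-0.001,0.06,0,0,0],[0.004,-0.001,0.07,0,0,0],[0.004,-0.001,0.075,0,0,0],[0.004,-0.001,0.075,0,0,0]]'; python3 drive.py '[[0,0,0,0,0,0],[0,0,0,0,0,0],[0,0,0,0,0,0],[0,0,0,0,0,0],[0,0,0,0,0,0],[0,0,0,0,0,0],[0,0,0,0,0,0]]' 0.02 30;  python3 drive.py '[[0.01,0,0,0,0,0],[0.025,0,0,0,0,0],[0.04,0,0,0,0,0],[0.055,0,0,0,0,0],[0.07,0,0,0,0,0],[0.08,0,0,0,0,0],[0.08,0,0,0,0,0]]'; python3 drive.py '[[0,0,0,0,0,0],[0,0,0,0,0,0],[0,0,0,0,0,0],[-0.015,0,0,0,0,0],[-0.032,0,0,0,0,0],[-0.032,0,0,0,0,0]]' 0.052; python3 drive.py '[[0,0,0,0,0,0],[0,0,0,0,0,0],[0,0,0,0,0,0],[0,0,0,0,0,0],[0,0,0,0,0,0],[0,0,0,0,0,0],[0,0,0,0,0,0]]' 0.02 45; python3 -c "
from h import *
ext('ruby','scene')
go(.529,.366,.12,-182.2)"
```

```text
time_s: 45.35
tcp_pos: [0.4861, -0.3716, 0.0133]
eef_rot: [180.0, -0.1, 179.8]
contact_force: [0.3, -0.7, -0.2]
gripper_width: 0.0558
gripper_force: 0.0
time_s: 45.93
tcp_pos: [0.4869, -0.3723, 0.0146]
eef_rot: [-179.9, 0.1, 179.8]
contact_force: [-0.9, 1.9, 7.9]
gripper_width: 0.0396
gripper_force: 29.8
time_s: 46.52
tcp_pos: [0.4053, -0.3723, 0.0146]
eef_rot: [-179.9, 0.1, 179.7]
contact_force: [-3.3, -1.9, 10.2]
gripper_width: 0.0396
gripper_force: 29.8
time_s: 47.02
tcp_pos: [0.4406, -0.3722, 0.013]
eef_rot: [-180.0, 0.1, 179.8]
contact_force: [0.5, -1.3, 1.4]
gripper_width: 0.0521
gripper_force: 0.0
time_s: 47.6
tcp_pos: [0.4376, -0.3717, 0.0129]
eef_rot: [180.0, -0.0, 179.7]
contact_force: [0.0, -0.3, -2.7]
gripper_width: 0.0394
gripper_force: 44.9
ruby scene [[0.432, -0.388, 0.017], [0.487, -0.349, 0.028]] 192
go [-0.0879  0.7381 -0.107   1.9325] at [ 0.4377 -0.3717  0.013 ] [180.   -0.  179.7] q6 -69.0
```

```bash
python3 drive.py '[[0,0,-0.015,0,0,0],[0,0,-0.04,0,0,0],[-0.005,0.02,-0.07,0,0,0],[-0.01,0.06,-0.08,0,0,1.9],[-0.015,0.1,-0.09,0,0,1.9],[-0.02,0.14,-0.1,0,0,1.9],[-0.025,0.18,-0.11,0,0,1.9],[-0.03,0.22,-0.11,0,0,1.9],[-0.035,0.26,-0.11,0,0,1.9],[-0.04,0.3,-0.11,0,0,1.9],[-0.045,0.34,-0.11,0,0,1.9],[-0.05,0.38,-0.11,0,0,1.9]]'; python3 drive.py '[[-0.005,0.04,0,0,0,0],[-0.01,0.08,0,0,0,0],[-0.015,0.12,0,0,0,0],[-0.02,0.16,0,0,0,0],[-0.025,0.2,0,0,0,0],[-0.03,0.24,0,0,0,0],[-0.03,0.28,0,0,0,0],[-0.03,0.31,0,0,0,0],[-0.03,0.335,0,0,0,0],[-0.03,0.345,0,0,0,0],[-0.03,0.345,0,0,0,0]]'; python3 -c "
from h import *
c=cap('scene','d3');print(rect(pts(c),masks(c)['ruby'],.05,.16,(.4,.7,.1,.45)))
go(.532,.365,.02,-182.2)"
```

```text
time_s: 48.65
tcp_pos: [0.4893, 0.01, 0.1234]
eef_rot: [180.0, 0.0, 177.8]
contact_force: [1.0, -0.5, -3.4]
gripper_width: 0.0396
gripper_force: 44.9
time_s: 49.57
tcp_pos: [0.5323, 0.3539, 0.1224]
eef_rot: [-180.0, -0.0, 178.0]
contact_force: [0.3, -1.2, -3.2]
gripper_width: 0.0397
gripper_force: 44.9
[  0.536   0.357  -1.537  45.454  30.741 169.    134.306]
go [0.0006 0.0127 0.1024 0.117 ] at [0.5321 0.3522 0.1224] [-180.    -0.   177.9] q6 -143.0
```

View pics/d3.png

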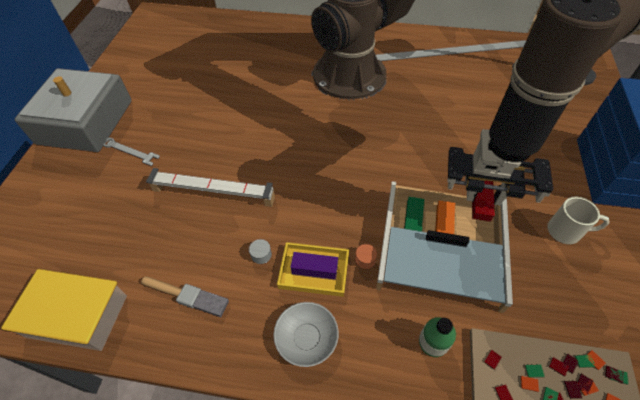

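```bash
python3 drive.py '[[0,0.013,0.02,0,0,0],[0,0.013,0.04,0,0,0],[0,0.013,0.05,0,0,0],[0,0.013,0.05,0,0,0],[0,0.013,0.05,0,0,0]]'; python3 -c "
from h import *
c=cap('top');p=pts(c);M=masks(c)
for n in ('green','amber','ruby'):print(rect(p,M[n],.02,.15,(.4,.7,.18,.45)))
go(.532,.365,.0195,-182.2)"
```

```text
time_s: 50.03
tcp_pos: [0.5331, 0.3633, 0.073]
eef_rot: [-179.9, -0.0, 177.8]
contact_force: [0.4, 0.3, -2.1]
gripper_width: 0.0396
gripper_force: 44.9
[ 5.2700e-01  2.2200e-01 -2.8680e+00  9.9282e+01  3.8989e+01  9.4400e+02
  3.0584e+01]
[ 5.2800e-01  2.9600e-01 -2.9960e+00  9.8771e+01  3.9496e+01  7.6300e+02
  3.0848e+01]
[  0.491   0.365  84.502  39.928  25.359 261.     84.528]
go [0.0016 0.0009 0.0544 0.017 ] at [0.5336 0.364  0.0739] [-180.     0.   177.8] q6 -144.0
```

```bash
python3 drive.py '[[0.002,0.001,0.015,0,0,0],[0.002,0.001,0.03,0,0,0],[0.002,0.001,0.045,0,0,0],[0.002,0.001,0.053,0,0,0],[0.002,0.001,0.053,0,0,0],[0.002,0.001,0.053,0,0,0]]';  python3 drive.py '[[0,0,0,0,0,0],[0,0,0,0,0,0],[0,0,0,0,0,0],[0,0,0,0,0,0]]' 0.045;  python3 drive.py '[[0,0,-0.01,0,0,0],[0,0,-0.03,0,0,0],[0,0,-0.06,0,0,0],[0,0,-0.09,0,0,0],[0,0,-0.12,0,0,0],[0,0,-0.12,0,0,-7],[0,0,-0.12,0,0,-14],[0,0,-0.12,0,0,-21],[0,0,-0.12,0,0,-28],[0,0,-0.12,0,0,-35],[0,0,-0.12,0,0,-42],[0,0,-0.12,0,0,-49]]'; python3 -c "
from h import *
c=cap('scene');p=pts(c);M=masks(c)
for n in ('green','amber','ruby'):print(rect(p,M[n],.02,.04,(.4,.7,.18,.45)))
go(.605,.290,.14,-92.2)"
```

```text
time_s: 50.58
tcp_pos: [0.5316, 0.3657, 0.0209]
eef_rot: [180.0, 0.0, 177.8]
contact_force: [0.3, -0.5, -1.9]
gripper_width: 0.0399
gripper_force: 44.9
time_s: 50.92
tcp_pos: [0.5316, 0.3662, 0.0211]
eef_rot: [179.9, 0.1, 177.9]
contact_force: [0.7, -0.2, 0.7]
gripper_width: 0.045
gripper_force: 0.0
time_s: 51.92
tcp_pos: [0.5312, 0.3658, 0.1412]
eef_rot: [-180.0, 0.1, -132.8]
contact_force: [-0.2, 0.1, -0.4]
gripper_width: 0.0452
gripper_force: 0.0
[ 5.2900e-01  2.2400e-01 -2.4860e+00  9.3955e+01  3.7509e+01  5.1100e+02
  3.0392e+01]
[ 5.2600e-01  2.9700e-01 -1.1530e+00  8.5133e+01  3.4976e+01  3.9200e+02
  3.0465e+01]
[ 5.3000e-01  3.6700e-01 -3.4440e+00  1.0051e+02  3.8546e+01  5.5500e+02
  3.0410e+01]
go [ 6.50000e-03 -1.05500e-01  1.20000e-03 -4.00813e+01] at [0.5313 0.3658 0.1412] [-1.800e+02  1.000e-01 -1.323e+02] q6 -94.0
```

All three blocks lie flat in the case. Now I close the cover by its handle, which I left at x = 0.605.

```bash
python3 drive.py '[[0,-0.02,0,0,0,-6],[0.002,-0.04,0,0,0,-13],[0.004,-0.06,0,0,0,-20],[0.006,-0.08,0,0,0,-27],[0.0065,-0.1,0,0,0,-34],[0.0065,-0.1055,0,0,0,-40],[0.0065,-0.1055,0,0,0,-40],[0.0065,-0.1055,0,0,0,-40]]' 0.05; python3 -c "
from h import *
c=cap('scene');h=cv2.cvtColor(c['frame'],cv2.COLOR_RGB2HSV);print(rect(pts(c),h[...,2]<60,.06,.085,(.44,.7,.2,.4)))
go(.605,.290,.057,-92.2)"
```

```text
time_s: 52.63
tcp_pos: [0.6038, 0.2886, 0.1405]
eef_rot: [-180.0, 0.0, -93.5]
contact_force: [-0.3, 0.1, 0.1]
gripper_width: 0.05
gripper_force: 0.0
[  0.61    0.291  83.045  87.493  15.992 252.     71.663]
go [-1.1000e-03 -1.5000e-03  8.3500e-02 -1.2731e+00] at [0.6035 0.2889 0.1405] [-180.     0.   -93.5] q6 -46.0
```

```bash
python3 drive.py '[[-0.001,-0.0015,0.03,0,0,-1.3],[-0.001,-0.0015,0.06,0,0,-1.3],[-0.001,-0.0015,0.076,0,0,-1.3],[-0.001,-0.0015,0.083,0,0,-1.3],[-0.001,-0.0015,0.083,0,0,-1.3]]'; python3 drive.py '[[0,0,0,0,0,0],[0,0,0,0,0,0],[0,0,0,0,0,0],[0,0,0,0,0,0],[0,0,0,0,0,0],[0,0,0,0,0,0],[0,0,0,0,0,0],[0,0,0,0,0,0],[0,0,0,0,0,0]]' 0 20;  python3 drive.py '[[0,0.01,0,0,0,0],[0,0.025,0,0,0,0],[0,0.04,0,0,0,0],[0,0.055,0,0,0,0],[0,0.07,0,0,0,0],[0,0.085,0,0,0,0],[0,0.1,0,0,0,0],[0,0.115,0,0,0,0],[0,0.125,0,0,0,0],[0,0.125,0,0,0,0],[0,0.125,0,0,0,0]]'; python3 drive.py '[[0,0.001,0,0,0,0],[0,0.003,0,0,0,0],[0,0.005,0,0,0,0],[0,0.005,0,0,0,0]]'; python3 -c "
from h import *
go(.476,.294,.057,-92.2)"
```

```text
time_s: 53.1
tcp_pos: [0.6039, 0.2897, 0.0555]
eef_rot: [179.9, -0.1, -92.0]
contact_force: [-0.3, 0.2, 0.4]
gripper_width: 0.0498
gripper_force: 0.0
time_s: 53.85
tcp_pos: [0.6054, 0.2898, 0.0576]
eef_rot: [-180.0, 0.0, -91.9]
contact_force: [-1.7, 0.0, 5.5]
gripper_width: 0.0142
gripper_force: 20.0
time_s: 54.77
tcp_pos: [0.4798, 0.2947, 0.0575]
eef_rot: [-180.0, 0.1, -91.8]
contact_force: [-2.0, 3.9, 3.6]
gripper_width: 0.0139
gripper_force: 20.0
time_s: 55.1
tcp_pos: [0.478, 0.2949, 0.0576]
eef_rot: [-179.8, 0.1, -91.8]
contact_force: [13.5, 1.7, -3.0]
gripper_width: 0.0137
gripper_force: 20.0
go [0.0009 0.002  0.0006 0.3741] at [0.478  0.2949 0.0576] [-1.798e+02  1.000e-01 -9.180e+01] q6 -54.0
```

The 13.5 N reaction means the cover is against its shut stop. Release, back off, verify.

```bash
python3 drive.py '[[0,-0.004,0,0,0,0],[0,-0.004,0,0,0,0],[0,-0.004,0,0,0,0],[0,-0.004,0,0,0,0],[0,-0.004,-0.02,0,0,0],[0,-0.004,-0.05,0,0,0],[0,-0.004,-0.09,0,0,0],[0,-0.004,-0.13,0,0,0],[0,-0.004,-0.17,0,0,0],[0,-0.004,-0.17,0,0,0]]' 0.05; python3 drive.py '[[-0.02,0,0,0,0,0],[-0.06,0,0,0,0,0],[-0.06,0,0,0,0,0],[-0.06,0,0,0,0,0]]'; python3 -c "
from h import *
c=cap('scene','e1');p=pts(c);h=cv2.cvtColor(c['frame'],cv2.COLOR_RGB2HSV);print(rect(p,h[...,2]<60,.06,.085,(.44,.7,.2,.4)))
print(rect(p,masks(c)['violet'],.03,.06,(.4,.9,-.2,.2)))"
```

```text
time_s: 55.93
tcp_pos: [0.4821, 0.2957, 0.2357]
eef_rot: [-179.5, 0.4, -91.8]
contact_force: [0.3, 0.3, 1.3]
gripper_width: 0.0498
gripper_force: 0.0
time_s: 56.27
tcp_pos: [0.4806, 0.355, 0.2259]
eef_rot: [179.9, -0.1, -91.8]
contact_force: [-0.8, 0.1, -0.7]
gripper_width: 0.0497
gripper_force: 0.0
[4.8100e-01 2.9700e-01 8.7070e+01 8.8358e+01 1.5925e+01 3.1500e+02
 7.2643e+01]
[ 6.9900e-01  1.3000e-02 -8.8748e+01  9.8324e+01  4.0534e+01  7.9200e+02
  4.0454e+01]
```

View pics/e1.png

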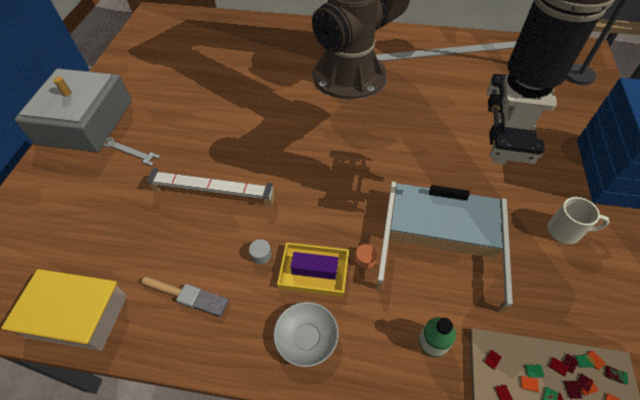

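The cover is flush with the front of the case, with the handle at (449,193). Violet is flat in the tray at (314,265), and the tin and spool stand where they were. Handing in.

```bash
python3 -c "
from plant import r
print(r.close_job())"
```

```text
the job is handed in; nothing more can be done
None
```

The job is handed in: ruby, amber and green were gauged together under the bar and now lie flat in the shut case, violet is in the yellow tray, the tin and spool are untouched, and the run took about 56 s; the hand-in returned no verdict.

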